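# Lamp off, specimen carrier back to its labelled bay

### The arm

A 6-joint arm with a two-finger parallel gripper is mounted at the origin on the work surface. World frame = base frame: x ahead of the robot, y to its left, z up, the work surface at z = 0. Lengths are in m, angles in rad, forces in N, time in s.
With the tool pointing down it reaches from about 0.375 to 0.9 m from the base axis. Payload 3.1 kg.
Tool frame: the origin (TCP) lies at the very end of the fingers, on their centre line; the grasp point (between the pads) lies 19 mm behind it; z points along the fingers, y is the line along which they close (so a half turn about z gives the same grasp; the last joint's range is limited). The gripper opens to 85 mm and grips with 20 to 120 N. Pads are 22 mm wide; open, the fingers measure 114 mm over their backs; the gripper's body (76 mm by 85 mm) begins 54 mm behind the grasp point. The pads swing forward as they close: fully open they stand 13 mm farther back than shut.
Start: joints at [-1.339, 0.527, 1.433, -0, 1.181, -0.178], TCP at [0.249, -0.573, 0.231] pointing down, gripper open.
Joint ranges: [-3.08, 3.08], [-0.75, 2.2], [0.22, 2.44], [-1.43, 4.57], [0, 2.65], [-2.85, 2.85]. Speed limits (rad/s): [2.79, 2.79, 3.14, 3.14, 3.14, 3.14].

### API

Orientations are given as a unit quaternion [x, y, z, w].
In Python, from station import manip, vision gives the robot as it stands.
- The arm moves only by the tool drive_tool, never from a script. Its argument "deltas" is a list that holds one entry, the list of rows, each a list of 4 numbers: the shift along the tool's x, y, z in mm, then the turn about the tool's z in rad. A call has 1 to 5 rows; each row is the pose to reach, as a shift and turn from the pose commanded when the call began, along the tool's axes at that moment; what a row does not reach only later rows make up. A row lasts 1/12 s, in which the tool goes at most 41.7 mm and 7.16 degrees, less where a joint would pass 70% of its speed; a pose out of reach is approached as far as the arm can. A call with a gripper value outside its range is refused whole. "jaw" is the finger opening in mm, from 0 to 85.4, set as the call begins (left out, the last holds). The fingers move at their own pace and stop on an object; "force" is the grip in N (left out, the last holds). Time passes only in rows, so rows that repeat a pose let the fingers close. It gives the time, the measured TCP pose, the force, the opening and the grip force at its end, in the units of the state.
- manip.sense(): the state, without advancing time (a new reading comes with each control period).
- vision.snapshot(name): name is "side" or "top" or "wrist"; returns the picture (420x560x3 uint8, red, green, blue); there is no depth.
- vision.camera_model(name): a dict with "camera_matrix" (3x3 intrinsics, pixels), "D" ([k1, k2, p1, p2, k3] as OpenCV has them; the pictures are not rectified), "rvec" (rotation vector, rad) and "tvec" (3), from world to camera coordinates, as OpenCV has them. Camera axes: x right, y down, z forward; pixel columns grow to the right and rows downward; lengths in m; the calibration is good to about 2 mm. A picture is of the moment at which its call begins: read the wrist's pose just before it. camera_model takes no time and is no camera call; for the wrist camera it gives the pose at the moment of the call.
- manip.sign_off(): hands the job in; it is judged then, once.
The state is a dict: "t": time; "q": joint angles; "qd": joint speeds; "tau": joint torques, N m; "tcp_pos": TCP position; "tool_rot": TCP orientation; "force": force on the tool from outside, world axes, zero at the start; "ft_torque": the same for the moment, N m; "finger_gap": opening from 0.0 (shut) to 1.0 (fully open); "gripper_force": force on a finger pad.
Only numpy, scipy, OpenCV 4.12 (cv2) and the standard library are available. Lean on these libraries where they do the work, as an engineer would, in place of code of your own. Each camera call takes 0.05 s, during which the arm holds its last target. There are 200 camera calls.

### The job

The inspection is over. First switch the lamp off: twist the red knob on the grey lamp box clockwise (seen from above) to its stop and let it spring back; then take the blue-gripped specimen carrier from under the microscope, keep it roughly level, and put it back in its own bay of the storage rack, the one with the blue labels, setting it down flat on the bay floor before you let go of it. Do not push hard against the microscope, and leave everything else where it stands.

Things in the scene. Friction and masses are not known exactly. Their poses are not given: they have to be found in the camera images.
- lampknob (a joint): angle of the red lamp knob (rad): 0 at rest, grows as it turns clockwise seen from above, hard stop at 1.2. A spring (0.06 N m/rad, 0.015 N m at rest, about 0.09 N m at the stop) brings it back within about 1 s when released
- knob_grip (a point): point to grip the red knob, on its vertical axis, 98 mm above the table. The knob's upright bar is 60 mm long (point x), 14 mm wide (point y), 34 mm high; the point lies 14 mm below the bar's top. Under the bar is a black disc of 52 mm diameter, its top 20 mm below the point. Its z is up; it turns with the knob
- lampbox: fixed grey box 130 x 90 x 65 mm (x, y, z) with the knob on the middle of its top; origin at the centre of its underside
- carrier: the carrier to put away: aluminium plate 120 x 60 x 8 mm, origin at the centre of its underside, z up, 0.11 to 0.23 kg. A copper strip 72 x 26 mm is fixed on it. At the start it lies flat on the microscope's stage, its blue fin (see point fin) towards the robot
- fin (a point): centre of the blue upright grip fin on the carrier's plate, 40 mm from the carrier's origin towards its -x, 27 mm above its underside. The fin is 32 mm long (x), 16 mm wide (y), and stands from 8 to 46 mm above the underside; pinch it across its width. Axes as the carrier's
- microscope: fixed white stereo microscope on a boom stand, origin on its optical axis at table level, z up. Base block 240 x 220 x 50 mm (x, y, z), its flat top is the stage. At y = +190 mm, x = +20 mm stands a column up to z = 460 mm; its 50 mm high foot reaches to y = 250 mm. A boom at z = 270 to 310 mm runs from it to the head. A focus knob reaches from the column to x = -80 mm at z = 290 to 340 mm
- objective (a point): centre of the lower end of the black objective (radius 30 mm), on the optical axis, 175 mm above the table. Above it the white head, 100 x 110 mm (x, y), fills 215 to 315 mm above the table; eyepieces rise from it to +x. A vertical gripper at the carrier's fin hits the head: come in from the microscope's -x, the robot's side, tool tilted 25 to 45 degrees
- stage (a point): centre of the stage surface, on the optical axis, 50 mm above the table
- rack: fixed grey storage rack base plate 185 x 262 x 12 mm (x, y, z), origin at the centre of its underside; carries three bays side by side along y, 84 mm apart, in an order that changes
- bay_blue: the blue-labelled bay: open shallow tray, origin at the centre of its underside, 12 mm above the table, x along its length. Floor 4 mm above the origin; inside 132 x 72 mm; walls 6 mm thick, tops at 18 mm. Blue label strip in front (x = -82 mm, 6 mm high), blue tab behind (x = +75 mm, 30 mm high). The carrier lies lengthwise in it, either way round, 6 mm to spare on each side. Empty at the start
- bay_yellow: the same bay with yellow labels, occupied by the yellow carrier
- bay_green: the same bay with green labels, empty: not the carrier's place
- carrier_yellow: bystander: a carrier like the other, with a yellow fin and a brass strip, lying in the yellow bay
- jar: bystander: amber jar, 56 mm diameter, 85 mm high, origin at the centre of its underside
- eyepiece: bystander: black spare eyepiece standing upright, 48 mm diameter, 75 mm high, origin at the centre of its underside
- dishes: bystander: two stacked round dishes, 92 mm diameter, 26 mm high together, origin at the centre of the underside
- tweezers: bystander: steel tweezers lying on the table, 125 mm long, 9 mm high, origin near their middle on the table
- bottle: bystander: white bottle, 64 mm diameter, 170 mm high, origin at the centre of its underside

How it is judged:
By the outcome, as a careful person would: the job done as asked, in the order asked, and still so for the second after the job is handed in, with the robot touching nothing.
It also fails if it takes over 61 s, if anything falls off the work surface, if the arm or the gripper's body presses on something with over 40 N, if the wrist force passes 120 N, or if a joint passes its speed limit or range.

## Working session

There is one attempt and no reset: what is moved stays moved. The work goes in short steps, Python scripts to look and compute and a tool call to move; the robot and the scene stay as the last step left them, time stands still between calls to the robot, and variables do not carry over. Pictures are saved under pics/ and viewed, at most 10 in all, crops included, and the job is handed in when it is done.

Besides the shell and the picture viewer there is one more tool, called as name([rows], argument=value, ...), one row to a line, values as JSON. drive_tool: Moves the arm, as the interface text tells. Its arguments: {"type":"object","properties":{"deltas":{"type":"array"},"jaw":{"type":"number"},"force":{"type":"number"}},"required":["deltas"]}

```bash
mkdir -p pics; ls
cat > h.py <<'E'
import numpy as np, cv2
from station import manip, vision
from scipy.spatial.transform import Rotation as R
def snap(n,f):
    m=vision.camera_model(n); im=vision.snapshot(n); cv2.imwrite('pics/'+f+'.png',im[:,:,::-1]); np.save('pics/'+f+'.npy',im); return im,m
def ray(m,uv):
    K=np.array(m['camera_matrix'],float);D=np.array(m['D'],float)
    p=cv2.undistortPoints(np.array(uv,float).reshape(-1,1,2),K,D).reshape(-1,2)
    Rm=cv2.Rodrigues(np.array(m['rvec'],float))[0];t=np.array(m['tvec'],float).ravel()
    return -Rm.T@t, np.c_[p,np.ones(len(p))]@Rm
def plane(m,uv,z):
    o,d=ray(m,uv); return o+d*((z-o[2])/d[:,2])[:,None]
def proj(m,P):
    return cv2.projectPoints(np.array(P,float).reshape(-1,1,3),np.array(m['rvec'],float),np.array(m['tvec'],float),np.array(m['camera_matrix'],float),np.array(m['D'],float))[0].reshape(-1,2)
E
python3 - <<'E'
from h import *
for n in('side','top'):
    im,m=snap(n,n+'0'); print(n,m,ray(m,[[280,210]]))
s=manip.sense(); print({k:np.round(v,3) for k,v in s.items()})
E
```

```text
pics
side {'camera_matrix': array([[461.13447443,   0.        , 279.1610743 ],
       [  0.        , 461.13447443, 217.4809744 ],
       [  0.        ,   0.        ,   1.        ]]), 'D': array([-0.06652957,  0.        ,  0.        ,  0.        ,  0.        ]), 'rvec': array([ 0.80485291, -2.30653667,  1.36750844]), 'tvec': array([0.3648852 , 0.34094593, 0.97164749])} (array([-0.14724308,  0.76509648,  0.76578784]), array([[ 0.5523682 , -0.69238762, -0.46449463]]))
top {'camera_matrix': array([[393.6509746 ,   0.        , 274.81467585],
       [  0.        , 393.6509746 , 207.9692934 ],
       [  0.        ,   0.        ,   1.        ]]), 'D': array([-0.06234626,  0.        ,  0.        ,  0.        ,  0.        ]), 'rvec': array([ 2.17945981, -2.19863488,  0.04623152]), 'tvec': array([-0.11724837,  0.56688102,  1.13046391])} (array([ 0.504849  , -0.13454848,  1.1576157 ]), array([[ 0.04800315, -0.00234702, -0.9989446 ]]))
{'t': np.float64(0.1), 'q': array([-1.339,  0.528,  1.434, -0.   ,  1.181, -0.179]), 'qd': array([-0.001, -0.001, -0.004, -0.001, -0.001, -0.001]), 'tau': array([-1.0000e-03, -4.4331e+01, -1.7859e+01, -0.0000e+00,  4.0000e-03,
       -0.0000e+00]), 'tcp_pos': array([ 0.249, -0.573,  0.23 ]), 'tool_rot': array([ 0.979,  0.203, -0.   , -0.001]), 'force': array([ 0.183, -0.176,  0.032]), 'ft_torque': array([-0.016, -0.042, -0.032]), 'gripper_force': np.float64(0.0), 'finger_gap': np.float64(0.995)}
```

View pics/top0.png

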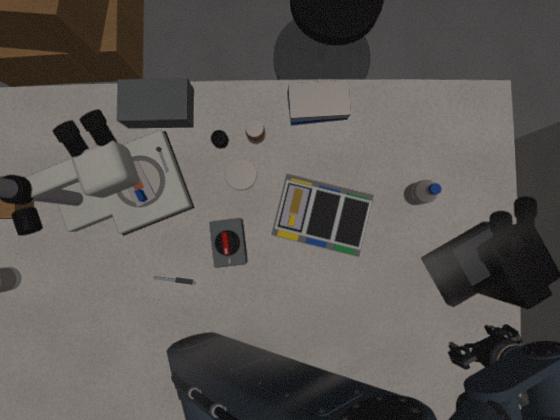

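View pics/side0.png

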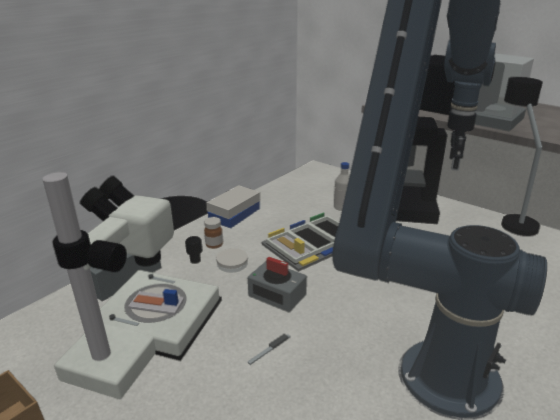

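The top view shows the red knob at (228,243), the rack at (323,215) with the blue bay in the middle, and the carrier's blue fin at (141,196) under the microscope. The side view shows the fin at (170,297), the knob at (277,266) and the rack at (310,238).

Run:
```python
from h import *
top=np.load('pics/top0.npy');side=np.load('pics/side0.npy')
mt=vision.camera_model('top');ms=vision.camera_model('side')
def blobs(im,lo,hi,amin=8,smin=110):
    hsv=cv2.cvtColor(im,cv2.COLOR_RGB2HSV); m=((hsv[...,0]>=lo)&(hsv[...,0]<=hi)&(hsv[...,1]>smin)&(hsv[...,2]>50)).astype('uint8')
    n,l,s,c=cv2.connectedComponentsWithStats(m)
    out=[]
    for i in range(1,n):
        if s[i,4]>=amin:
            r=cv2.minAreaRect(np.argwhere(l==i)[:,::-1].astype(np.float32)); out.append((s[i,4],c[i].round(1),s[i,:4],cv2.boxPoints(r).round(0).tolist()))
    return out
for nm,im in(('top',top),('side',side)):
    for col,(lo,hi) in dict(red=(0,6),blue=(100,125),yel=(20,32),green=(45,80)).items():
        for b in blobs(im,lo,hi): print(nm,col,*b)
# crops
a=cv2.resize(top[120:280,50:250],None,fx=4,fy=3.75,interpolation=2); cv2.imwrite('pics/tc.png',cv2.resize(top[120:270,50:250],(800,600),interpolation=2)[:,:,::-1])
```

```text
top red 110 [225.1 242.7] [222 232   8  23] [[222.0, 232.0], [229.0, 232.0], [229.0, 254.0], [222.0, 254.0]]
top blue 24 [297.6 121.2] [291 120  15   3] [[291.0, 121.0], [305.0, 120.0], [305.0, 122.0], [291.0, 123.0]]
top blue 8 [309.9 120.1] [307 120   7   2] [[307.0, 121.0], [307.0, 120.0], [313.0, 120.0], [313.0, 121.0]]
top blue 95 [434.9 188.5] [430 184  11  10] [[430.0, 184.0], [440.0, 184.0], [440.0, 193.0], [430.0, 193.0]]
top blue 35 [329.7 188.6] [320 186  20   6] [[320.0, 187.0], [320.0, 185.0], [339.0, 190.0], [339.0, 192.0]]
top blue 75 [139.8 194.8] [135 190  11  11] [[134.0, 191.0], [141.0, 188.0], [146.0, 198.0], [140.0, 201.0]]
top blue 108 [315.7 242. ] [306 238  21   9] [[305.0, 242.0], [306.0, 237.0], [326.0, 242.0], [325.0, 247.0]]
top yel 54 [300.8 181.3] [291 178  21   7] [[291.0, 180.0], [291.0, 178.0], [311.0, 183.0], [311.0, 185.0]]
top yel 153 [295.9 200.1] [290 189  12  24] [[289.0, 210.0], [295.0, 188.0], [302.0, 190.0], [297.0, 212.0]]
top yel 57 [291.4 219.9] [288 215   7  11] [[288.0, 224.0], [290.0, 214.0], [295.0, 215.0], [293.0, 226.0]]
top yel 127 
[... 716 characters left out ...]
0, 212.0], [247.0, 222.0], [222.0, 228.0]]
side blue 9 [299.4 222.3] [296 221   8   4] [[296.0, 224.0], [303.0, 220.0], [303.0, 221.0], [296.0, 224.0]]
side blue 44 [327.2 251.2] [322 248  11   7] [[321.0, 252.0], [332.0, 247.0], [333.0, 251.0], [323.0, 255.0]]
side blue 178 [170.3 296.6] [164 290  14  15] [[164.0, 304.0], [164.0, 290.0], [177.0, 290.0], [177.0, 304.0]]
side yel 44 [275.8 231.8] [269 228  15   8] [[268.0, 233.0], [283.0, 228.0], [284.0, 230.0], [269.0, 236.0]]
side yel 174 [294.3 244.2] [279 238  25  15] [[278.0, 240.0], [284.0, 231.0], [307.0, 243.0], [301.0, 253.0]]
side yel 91 [308.3 259.7] [299 255  19  10] [[299.0, 261.0], [316.0, 254.0], [318.0, 258.0], [301.0, 266.0]]
```

View pics/tc.png

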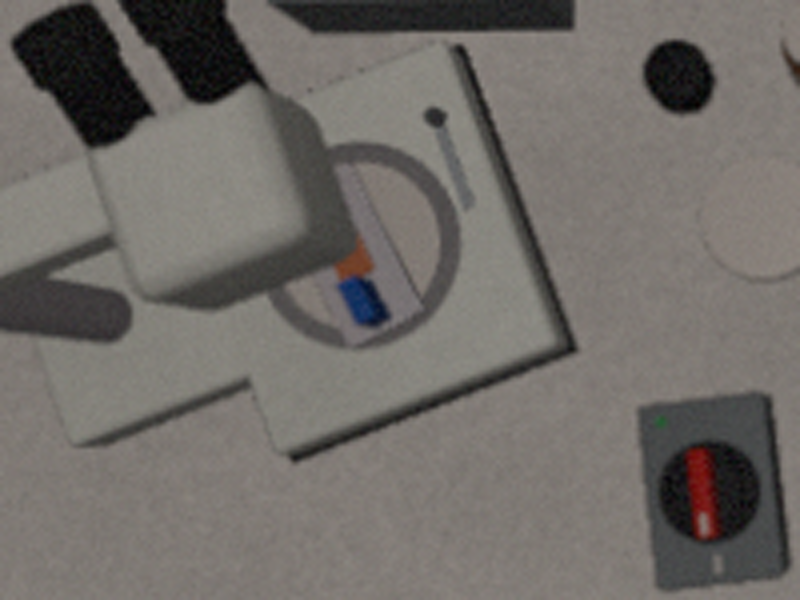

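The crop shows stage corners at full-image pixels (163.5,130.5), (192.5,206), (122.5,234), the fin top centre near (140.5,195.5), and the knob bar with its white mark at the lower end.

Run:
```python
from h import *
mt=vision.camera_model('top');ms=vision.camera_model('side')
P=lambda uv,z:plane(mt,uv,z)[:,:2].round(4)
c=P([[163.7,130.5],[192.5,206.2],[122.5,233.7]],.05)
print('stage',c, np.linalg.norm(np.diff(c,axis=0),axis=1)); e=c[0]-c[1];print('yaw',np.degrees(np.arctan2(e[1],e[0])),'ctr',(c[0]+c[2])/2, )
e2=c[2]-c[1];print('yaw2',np.degrees(np.arctan2(-e2[0],e2[1])))
# carrier edges right edge in crop: (350,165)->(425,305); bottom corners (355,347),(425,305)
q=np.array([[350,165],[424,303],[355,345]])/4.+[50,120]; pc=P(q,.058);print('plate',pc);e=pc[0]-pc[1];print(np.degrees(np.arctan2(e[1],e[0])))
# fin top outline crop: 
q=np.array([[338,285],[362,278],[388,318],[365,325]])/4.+[50,120]
print('fin top',P(q,.096),P([[139.8,194.8]],.09))
o,d=ray(mt,[[139.8,194.8]]);o2,d2=ray(ms,[[170.3,296.6]])
def tri(a,b):
    o,d=ray(mt,[a]);o2,d2=ray(ms,[b]);d=d[0];d2=d2[0]
    t=np.linalg.lstsq(np.c_[d,-d2],o2-o,rcond=None)[0];return (o+d*t[0]),(o2+d2*t[1])
print('fin tri',tri([139.8,194.8],[170.3,296.6]))
print('knob tri',tri([225.1,242.7],[276.5,265.8]))
q=np.array([[699,448],[705,537]])/4.+[50,120]
k=P(q,.112);print('knob bar',k,k.mean(0));e=k[0]-k[1];print(np.degrees(np.arctan2(e[1],e[0])),np.linalg.norm(e))
q=np.array([[710,491]])/4.+[50,120];print('disc',P(q,.078))
q=np.array([[639,408],[769,393],[788,572],[657,588]])/4.+[50,120];b=P(q,.065);print('box',b,b.mean(0));e=b[0]-b[3];print(np.degrees(np.arctan2(e[1],e[0])),np.linalg.norm(e))
fr=P([[287.3,235.1],[315.7,242.],[343.9,249.1]],.017);bk=P([[300.8,181.3],[329.7,188.6],[358.3,195.7]],.042)
print('front',fr,'back',bk); e=fr[0]-fr[2];print('rack yaw',np.degrees(np.arctan2(-e[0],e[1])),np.linalg.norm(e)); e=bk[0]-bk[2];print(np.degrees(np.arctan2(-e[0],e[1])),np.linalg.norm(e));e=bk[1]-fr[1];print(np.degrees(np.arctan2(e[1],e[0])),np.linalg.norm(e), fr[1]+e*82/157)
for n,uv,h in (('jar',[255,131],.085),('eyep',[220,139],.075),('dish',[241,175],.026),('bottle',[428,190],.17)): print(n,P([uv],h))
print('tweez',P([[155,278],[193,282]],.005))
s=manip.sense();print(R.from_quat(s['tool_rot']).as_matrix().round(3))
```

```text
stage [[0.7902 0.1954]
 [0.5711 0.1106]
 [0.4945 0.3119]] [0.23493797 0.21538164]
yaw 21.158325221160688 ctr [0.64235 0.25365]
yaw2 20.833150133053913
plate [[0.7004 0.2677]
 [0.6012 0.2131]
 [0.5719 0.2624]]
28.828528255913785
fin top [[0.6108 0.2611]
 [0.6155 0.2443]
 [0.5878 0.2259]
 [0.5832 0.2419]] [[0.6015 0.2483]]
fin tri (array([0.60241525, 0.25205196, 0.07948046]), array([0.59937209, 0.2493199 , 0.0782254 ]))
knob tri (array([0.46889813, 0.0118724 , 0.0950205 ]), array([0.46685401, 0.01033596, 0.09487794]))
knob bar [[0.4979 0.0104]
 [0.4389 0.0066]] [0.4684 0.0085]
3.6851466551557723 0.05912224623608274
disc [[0.4681 0.0076]]
box [[ 0.5257  0.0588]
 [ 0.5353 -0.032 ]
 [ 0.4114 -0.0445]
 [ 0.4009  0.0464]] [0.468325 0.007175]
5.674226414669517 0.1254145127168303
front [[ 0.4868 -0.1577]
 [ 0.4662 -0.2395]
 [ 0.445  -0.3207]] back [[ 0.6397 -0.1972]
 [ 0.6181 -0.2791]
 [ 0.5972 -0.3603]]
rack yaw -14.383085979415226 0.16827429987969045
-14.605142426871305 0.16854631410980192
-14.611660720491463 0.15697697283359746 [ 0.54553631 -0.2601828 ]
jar [[ 0.7758 -0.07  ]]
eyep [[0.7569 0.0286]]
dish [[ 0.6618 -0.0252]]
bottle [[ 0.5996 -0.5122]]
tweez [[0.3635 0.2316]
 [0.3517 0.119 ]]
[[ 0.917  0.398 -0.   ]
 [ 0.398 -0.917  0.002]
 [ 0.    -0.002 -1.   ]]
```

drive_tool([
  [[28, -29, 0, 0], [57, -59, 0, 0], [86, -89, 0, 0], [115, -119, 0, 0], [144, -148, 0, 0]],
], jaw=60)

```text
t: 0.52
tcp_pos: [0.3221, -0.3779, 0.2309]
tool_rot: [0.979, 0.203, -0.0, -0.001]
force: [0.5, 0.4, 0.6]
finger_gap: 0.7
gripper_force: 0.0
```

drive_tool([
  [[28, -29, 0, 0], [57, -59, 0, 0], [86, -89, 0, 0], [115, -119, 0, 0], [144, -148, 0, 0]],
])

```text
t: 0.93
tcp_pos: [0.3952, -0.1848, 0.2312]
tool_rot: [0.979, 0.203, -0.0, -0.0]
force: [1.1, 0.3, -0.2]
finger_gap: 0.698
gripper_force: 0.0
```

drive_tool([
  [[28, -29, 0, 0.07], [57, -59, 0, 0.14], [86, -89, 0, 0.21], [115, -119, 0, 0.27], [144, -149, 0, 0.33]],
])

```text
t: 1.35
tcp_pos: [0.468, 0.009, 0.2312]
tool_rot: [0.999, 0.038, -0.0, -0.0]
force: [0.4, -2.0, 0.3]
finger_gap: 0.698
gripper_force: 0.0
```

```bash
cat >> h.py <<'E'
def goto(target,yaw=None):
    s=manip.sense();Rm=R.from_quat(s['tool_rot']).as_matrix();p=np.array(s['tcp_pos'])
    y=np.degrees(np.arctan2(Rm[1,0],Rm[0,0]))
    print('t',round(float(s['t']),2),'tcp',p.round(4),'yaw',y.round(2),'tilt',Rm[:,2].round(3),'q',np.round(s['q'],3),'F',np.round(s['force'],1),'gap',round(float(s['finger_gap'])*85.4,1),'gf',s['gripper_force'])
    print('delta mm',(Rm.T@(np.array(target)-p)*1000).round(1), '' if yaw is None else ('turn',round(np.radians(y-yaw),3)))
E
python3 - <<'E'
from h import *
goto([.468,.0078,.087],4.5)
im,m=snap('wrist','w1')
hsv=cv2.cvtColor(im,cv2.COLOR_RGB2HSV);k=((hsv[...,0]<7)&(hsv[...,1]>130)&(hsv[...,2]>60)).astype('uint8')
n,l,s,c=cv2.connectedComponentsWithStats(k);i=1+np.argmax(s[1:,4]);print(s[i],c[i])
bx=cv2.boxPoints(cv2.minAreaRect(np.argwhere(l==i)[:,::-1].astype(np.float32)));print(bx,plane(m,bx,.112),plane(m,[c[i]],.11))
E
```

```text
t 1.35 tcp [0.468  0.009  0.2312] yaw 4.4 tilt [-0.  0. -1.] q [-0.22   0.318  1.814 -0.     1.011  1.274] F [ 0.4 -2.   0.3] gap 59.6 gf 0.0
delta mm [ -0.    1.2 144.2] ('turn', np.float64(-0.002))
[ 273  159   20   76 1209] [282.44416873 193.46732837]
[[272.26303 159.10138]
 [289.9055  158.44797]
 [292.68906 233.60413]
 [275.0466  234.25754]] [[0.49652002 0.02051924 0.112     ]
 [0.49800906 0.00773344 0.112     ]
 [0.43976738 0.00073087 0.112     ]
 [0.43814652 0.01432765 0.112     ]] [[0.47070598 0.01109426 0.11      ]]
```

View pics/w1.png

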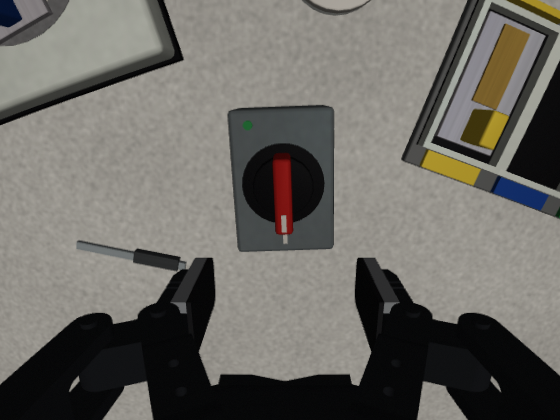

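The wrist view shows the knob bar centred at (283,193) between the open fingers. It is almost aligned with the tool, at about 6° yaw.

drive_tool([
  [[0, -1, 36, -0.03], [0, -1, 72, -0.03], [0, -1, 108, -0.03], [0, -1, 130, -0.03], [0, -1, 144, -0.03]],
])

```text
t: 1.82
tcp_pos: [0.4659, 0.0082, 0.0846]
tool_rot: [0.998, 0.055, -0.002, -0.001]
force: [-0.4, -0.4, -0.3]
finger_gap: 0.704
gripper_force: 0.0
```

drive_tool([
  [[0, 0, 0, 0], [0, 0, 0, 0], [0, 0, 0, 0], [0, 0, 0, 0], [0, 0, 0, 0]],
], jaw=0, force=30)

```text
t: 2.23
tcp_pos: [0.4682, 0.0101, 0.0885]
tool_rot: [0.999, 0.053, 0.001, -0.002]
force: [1.9, 12.2, -1.0]
finger_gap: 0.154
gripper_force: 32.5
```

drive_tool([
  [[0, 0, 0, 0], [0, 0, 0, 0], [0, 0, 0, 0]],
])

```text
t: 2.48
tcp_pos: [0.4682, 0.0101, 0.0885]
tool_rot: [0.999, 0.054, 0.001, -0.002]
force: [1.1, 11.7, -1.5]
finger_gap: 0.158
gripper_force: 32.4
```

drive_tool([
  [[0, -1, 0, 0.09], [0, -1, 0, 0.18], [0, -1, 0, 0.27], [0, -1, 0, 0.36], [0, -1, 0, 0.45]],
])

```text
t: 2.9
tcp_pos: [0.4681, 0.0099, 0.0885]
tool_rot: [0.985, -0.172, 0.001, -0.001]
force: [1.4, 5.3, -3.2]
finger_gap: 0.153
gripper_force: 32.5
```

drive_tool([
  [[0, 0, 0, 0.09], [0, 0, 0, 0.18], [0, 0, 0, 0.27], [0, 0, 0, 0.36], [0, 0, 0, 0.45]],
])

```text
t: 3.32
tcp_pos: [0.4678, 0.0097, 0.0885]
tool_rot: [0.922, -0.387, 0.0, -0.001]
force: [0.8, 4.6, -1.4]
finger_gap: 0.158
gripper_force: 32.5
```

drive_tool([
  [[0, 0, 0, 0.08], [0, 0, 0, 0.16], [0, 0, 0, 0.24], [0, 0, 0, 0.28]],
])

```text
t: 3.65
tcp_pos: [0.4676, 0.0096, 0.0885]
tool_rot: [0.859, -0.511, 0.0, -0.001]
force: [-0.5, 4.0, -1.0]
finger_gap: 0.155
gripper_force: 32.6
```

Run:
```python
from h import *
goto([.468,.0108,.087],6.2-68.75)
print(manip.sense()['ft_torque'])
```

```text
t 3.65 tcp [0.4676 0.0096 0.0885] yaw -61.5 tilt [ 0.001  0.001 -1.   ] q [-2.200e-01  5.690e-01  1.946e+00  2.000e-03  6.260e-01  2.423e+00] F [-0.5  4.  -1. ] gap 13.2 gf 32.57884740829468
delta mm [-0.9 -1.   1.5] ('turn', np.float64(0.018))
[0.58083245 0.19311527 0.07308727]
```

drive_tool([
  [[0, 0, 0, 0.04], [0, 0, 0, 0.07], [0, 0, 0, 0.07]],
])

```text
t: 3.9
tcp_pos: [0.4676, 0.0096, 0.0885]
tool_rot: [0.842, -0.539, 0.0, -0.0]
force: [-0.8, 4.8, 2.2]
finger_gap: 0.157
gripper_force: 35.2
```

Run:
```python
from h import *
goto([.468,.0108,.087],6.2-68.75)
print(manip.sense()['ft_torque'])
```

```text
t 3.9 tcp [0.4676 0.0096 0.0885] yaw -65.22 tilt [ 0.001  0.    -1.   ] q [-2.190e-01  5.690e-01  1.946e+00  1.000e-03  6.260e-01  2.489e+00] F [-0.8  4.8  2.2] gap 13.4 gf 35.160890221595764
delta mm [-0.9 -0.9  1.5] ('turn', np.float64(-0.047))
[0.8757249  0.17209886 0.59644163]
```

drive_tool([
  [[0, 0, 0, 0], [0, 0, 0, 0], [0, 0, 0, 0], [0, 0, -20, 0], [0, 0, -50, 0]],
], jaw=85)

```text
t: 4.32
tcp_pos: [0.466, 0.0088, 0.1361]
tool_rot: [0.842, -0.54, -0.003, 0.001]
force: [0.4, -0.8, -0.6]
finger_gap: 0.856
gripper_force: 0.0
```

drive_tool([
  [[0, 0, -40, -0.12], [0, 0, -80, -0.24], [0, 0, -120, -0.36], [0, 0, -140, -0.48], [0, 0, -140, -0.6]],
])

```text
t: 4.73
tcp_pos: [0.471, 0.0079, 0.283]
tool_rot: [0.964, -0.264, 0.006, -0.0]
force: [0.8, 0.4, -0.2]
finger_gap: 0.993
gripper_force: 0.0
```

drive_tool([
  [[0, 0, 0, -0.12], [0, 0, 0, -0.24], [0, 0, 0, -0.36], [0, 0, 0, -0.48], [0, 0, 0, -0.6]],
])

```text
t: 5.15
tcp_pos: [0.4676, 0.0085, 0.2776]
tool_rot: [0.999, 0.033, 0.0, 0.0]
force: [0.7, -0.1, 0.3]
finger_gap: 0.997
gripper_force: 0.0
```

Run:
```python
from h import *
goto([.468,.0108,.3],28)
im,m=snap('top','top2');im,m=snap('wrist','w2')
```

```text
t 5.15 tcp [0.4676 0.0085 0.2776] yaw 3.74 tilt [ 0.001 -0.    -1.   ] q [-0.221  0.254  1.754 -0.     1.133  1.284] F [ 0.7 -0.1  0.3] gap 85.1 gf 0.0
delta mm [  0.6  -2.3 -22.4] ('turn', np.float64(-0.423))
```

View pics/w2.png

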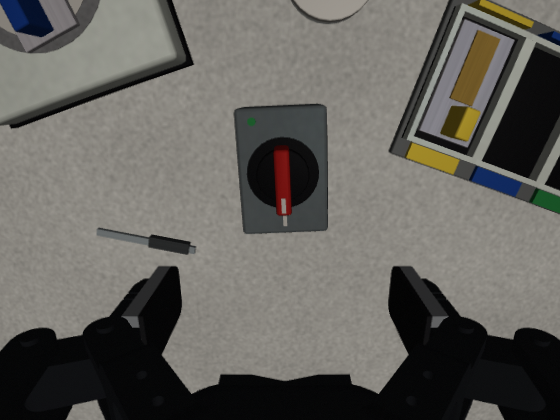

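The knob has sprung back to rest. The bar is at (283,180), aligned with the box as before. The drive has no tilt axis, so I'll see how the wrist behaves at the edge of reach, up and outward over free space.

drive_tool([
  [[25, 0, -32, 0], [50, 0, -64, 0], [75, 0, -96, 0], [100, 0, -128, 0], [125, 0, -160, 0]],
])

```text
t: 5.67
tcp_pos: [0.5931, 0.0162, 0.4392]
tool_rot: [1.0, 0.028, 0.0, 0.0]
force: [1.6, 0.2, -0.0]
finger_gap: 1.0
gripper_force: 0.0
```

drive_tool([
  [[25, 0, -32, 0], [50, 0, -64, 0], [75, 0, -96, 0], [100, 0, -128, 0], [125, 0, -160, 0]],
])

```text
t: 6.08
tcp_pos: [0.7144, 0.0234, 0.595]
tool_rot: [1.0, 0.028, 0.001, 0.0]
force: [2.4, -0.4, 0.4]
finger_gap: 0.994
gripper_force: 0.0
```

Run:
```python
from h import *
goto([.6,.0108,.3],28)
```

```text
t 6.08 tcp [0.7144 0.0234 0.595 ] yaw 3.21 tilt [ 0.003 -0.    -1.   ] q [-0.123  0.567  0.418 -0.     2.154  1.392] F [ 2.4 -0.4  0.4] gap 84.9 gf 0.0
delta mm [-115.7    6.   294.7] ('turn', np.float64(-0.433))
```

drive_tool([
  [[0, 0, -40, 0], [0, 0, -80, 0], [0, 0, -120, 0], [0, 0, -160, 0], [0, 0, -200, 0]],
])

```text
t: 6.5
tcp_pos: [0.6605, 0.0217, 0.6973]
tool_rot: [0.999, 0.029, 0.012, 0.0]
force: [0.3, 0.3, 0.5]
finger_gap: 0.994
gripper_force: 0.0
```

Run:
```python
from h import *
goto([.6,.0108,.3],28)
```

```text
t 6.5 tcp [0.6605 0.0217 0.6973] yaw 3.34 tilt [ 0.025  0.    -1.   ] q [-0.137  0.525  0.218  0.005  2.374  1.379] F [0.3 0.3 0.5] gap 84.9 gf 0.0
delta mm [-70.8   6.9 395.7] ('turn', np.float64(-0.43))
```

drive_tool([
  [[0, 0, -40, 0], [0, 0, -80, 0], [0, 0, -120, 0], [0, 0, -160, 0], [0, 0, -200, 0]],
])

```text
t: 6.92
tcp_pos: [0.5976, 0.0197, 0.7534]
tool_rot: [0.999, 0.03, 0.02, 0.0]
force: [-0.9, -0.8, 0.3]
finger_gap: 0.994
gripper_force: 0.0
```

drive_tool([
  [[0, 0, -40, 0], [0, 0, -80, 0], [0, 0, -120, 0], [0, 0, -160, 0], [0, 0, -200, 0]],
])

```text
t: 7.33
tcp_pos: [0.5368, 0.0176, 0.7992]
tool_rot: [0.999, 0.03, 0.029, -0.0]
force: [-0.0, 0.1, -0.3]
finger_gap: 0.994
gripper_force: 0.0
```

Run:
```python
from h import *
goto([.6,.0108,.3],28)
```

```text
t 7.33 tcp [0.5368 0.0176 0.7992] yaw 3.42 tilt [ 0.058  0.002 -0.998] q [-0.182  0.349  0.219  0.021  2.517  1.346] F [-0.   0.1 -0.3] gap 84.9 gf 0.0
delta mm [ 33.8   9.8 502. ] ('turn', np.float64(-0.429))
```

drive_tool([
  [[0, 0, -40, 0], [0, 0, -80, 0], [0, 0, -120, 0], [0, 0, -160, 0], [0, 0, -200, 0]],
])

```text
t: 7.75
tcp_pos: [0.4784, 0.0156, 0.8364]
tool_rot: [0.999, 0.03, 0.037, -0.0]
force: [-0.5, -1.3, -0.3]
finger_gap: 0.992
gripper_force: 0.0
```

drive_tool([
  [[0, 0, -40, 0], [0, 0, -80, 0], [0, 0, -120, 0], [0, 0, -160, 0], [0, 0, -200, 0]],
])

```text
t: 8.17
tcp_pos: [0.4234, 0.0138, 0.8659]
tool_rot: [0.999, 0.03, 0.045, -0.0]
force: [-0.0, 0.2, -0.2]
finger_gap: 0.995
gripper_force: 0.0
```

drive_tool([
  [[0, 0, -40, 0], [0, 0, -80, 0], [0, 0, -120, 0], [0, 0, -160, 0], [0, 0, -200, 0]],
])

```text
t: 8.58
tcp_pos: [0.3941, 0.014, 0.8838]
tool_rot: [0.998, 0.03, 0.062, 0.004]
force: [0.2, 0.2, -0.8]
finger_gap: 0.995
gripper_force: 0.0
```

Run:
```python
from h import *
goto([.6,.0108,.3],28)
```

```text
t 8.58 tcp [0.3941 0.014  0.8838] yaw 3.44 tilt [ 0.124 -0.004 -0.992] q [-0.274  0.155  0.219  0.064  2.646  1.295] F [ 0.2  0.2 -0.8] gap 85.0 gf 0.0
delta mm [131.4   8.8 604.9] ('turn', np.float64(-0.429))
```

drive_tool([
  [[-25, 0, -33, 0], [-50, 0, -66, 0], [-75, 0, -99, 0], [-100, 0, -132, 0], [-125, 0, -165, 0]],
])

```text
t: 9.0
tcp_pos: [0.3542, 0.0172, 0.9079]
tool_rot: [0.995, 0.029, 0.094, 0.016]
force: [-1.4, 0.4, 0.2]
finger_gap: 0.996
gripper_force: 0.0
```

drive_tool([
  [[0, 0, 0, 0], [0, 0, 0, 0]],
])

```text
t: 9.17
tcp_pos: [0.3556, 0.0169, 0.907]
tool_rot: [0.995, 0.029, 0.093, 0.015]
force: [0.7, -0.3, -0.6]
finger_gap: 0.991
gripper_force: 0.0
```

drive_tool([
  [[15, 0, 38, 0], [30, 0, 76, 0], [45, 0, 114, 0], [60, 0, 152, 0], [75, 0, 190, 0]],
])

```text
t: 9.58
tcp_pos: [0.465, 0.0167, 0.7317]
tool_rot: [0.995, 0.029, 0.092, 0.015]
force: [1.5, -0.8, 0.7]
finger_gap: 0.995
gripper_force: 0.0
```

Run:
```python
from h import *
goto([.6,.0108,.3],28)
```

```text
t 9.58 tcp [0.465  0.0167 0.7317] yaw 3.54 tilt [ 0.185 -0.025 -0.982] q [-0.215  0.036  0.845  0.017  2.074  1.307] F [ 1.5 -0.8  0.7] gap 85.0 gf 0.0
delta mm [ 53.1  -2.2 449.2] ('turn', np.float64(-0.427))
```

Tilt gained at the reach limit persists, at 10.7° now. I'll add the rest with the arm swung toward azimuth 40°, so the tilt lines up with the microscope.

drive_tool([
  [[-15, -36, -11, 0], [-30, -72, -22, 0], [-45, -108, -33, 0], [-60, -144, -44, 0], [-75, -180, -55, 0]],
])

```text
t: 10.0
tcp_pos: [0.3699, 0.1946, 0.7674]
tool_rot: [0.995, 0.029, 0.092, 0.016]
force: [0.9, 0.3, 1.0]
finger_gap: 0.996
gripper_force: 0.0
```

drive_tool([
  [[-15, -36, -11, 0], [-30, -72, -22, 0], [-45, -108, -33, 0], [-60, -144, -44, 0], [-75, -180, -55, 0]],
])

```text
t: 10.42
tcp_pos: [0.2756, 0.3717, 0.8011]
tool_rot: [0.995, 0.029, 0.093, 0.016]
force: [0.7, -0.4, 0.6]
finger_gap: 0.995
gripper_force: 0.0
```

drive_tool([
  [[-18, 15, -34, 0], [-36, 30, -68, 0], [-54, 45, -102, 0], [-72, 60, -136, 0], [-90, 75, -170, 0]],
])

```text
t: 10.83
tcp_pos: [0.1728, 0.2962, 0.9039]
tool_rot: [0.993, 0.03, 0.11, 0.007]
force: [-1.0, 0.2, 0.3]
finger_gap: 0.993
gripper_force: 0.0
```

Run:
```python
from h import *
goto([.6,.0108,.3],28)
```

```text
t 10.83 tcp [0.1728 0.2962 0.9039] yaw 3.62 tilt [ 0.22  -0.006 -0.976] q [ 0.867  0.108  0.218 -0.37   2.647  2.036] F [-1.   0.2  0.3] gap 84.8 gf 0.0
delta mm [266.2 298.1 684.8] ('turn', np.float64(-0.426))
```

drive_tool([
  [[-20, 18, -30, 0], [-40, 36, -60, 0], [-60, 54, -90, 0], [-80, 72, -120, 0], [-100, 90, -150, 0]],
])

```text
t: 11.25
tcp_pos: [0.1249, 0.2631, 0.9269]
tool_rot: [0.989, 0.032, 0.145, -0.007]
force: [0.6, 0.5, -0.1]
finger_gap: 0.992
gripper_force: 0.0
```

drive_tool([
  [[-20, 18, -30, 0], [-40, 36, -60, 0], [-60, 54, -90, 0], [-80, 72, -120, 0], [-100, 90, -150, 0]],
])

```text
t: 11.67
tcp_pos: [0.0669, 0.2233, 0.9461]
tool_rot: [0.983, 0.034, 0.18, -0.022]
force: [0.2, 0.3, 0.3]
finger_gap: 0.994
gripper_force: 0.0
```

Run:
```python
from h import *
goto([.6,.0108,.3],28)
```

```text
t 11.67 tcp [0.0669 0.2233 0.9461] yaw 3.56 tilt [ 0.352  0.056 -0.934] q [ 1.194 -0.019  0.219 -0.701  2.646  2.027] F [0.2 0.3 0.3] gap 84.9 gf 0.0
delta mm [255.6 271.7 779.5] ('turn', np.float64(-0.427))
```

drive_tool([
  [[-10, 26, -30, 0], [-20, 52, -60, 0], [-30, 78, -90, 0], [-40, 104, -120, 0], [-50, 130, -150, 0]],
])

```text
t: 12.08
tcp_pos: [0.0358, 0.1446, 0.9661]
tool_rot: [0.975, 0.035, 0.215, -0.033]
force: [-0.7, -0.4, 0.3]
finger_gap: 0.993
gripper_force: 0.0
```

drive_tool([
  [[-10, 26, -30, 0], [-20, 52, -60, 0], [-30, 78, -90, 0], [-40, 104, -120, 0], [-50, 130, -150, 0]],
])

```text
t: 12.5
tcp_pos: [0.0185, 0.0558, 0.977]
tool_rot: [0.969, 0.038, 0.239, -0.041]
force: [1.0, 0.3, -0.3]
finger_gap: 0.991
gripper_force: 0.0
```

Run:
```python
from h import *
goto([.6,.0108,.3],28)
```

```text
t 12.5 tcp [0.0185 0.0558 0.977 ] yaw 3.46 tilt [ 0.461  0.098 -0.882] q [ 1.761 -0.155  0.219 -1.431  2.646  1.839] F [ 1.   0.3 -0.3] gap 84.6 gf 0.0
delta mm [194.6 140.9 860.6] ('turn', np.float64(-0.428))
```

Run:
```python
from h import *
m=vision.camera_model('wrist');s=manip.sense();Rm=R.from_quat(s['tool_rot']).as_matrix()
o,d=ray(m,[[280,210]]);print('cam in tool',Rm.T@(o-s['tcp_pos']),'axis',Rm.T@d[0])
goto([.46,.20,.35])
```

```text
cam in tool [ 0.07326254 -0.00015969 -0.14227752] axis [-0.30247818 -0.01377983  0.95325449]
t 12.5 tcp [0.0185 0.0558 0.977 ] yaw 3.46 tilt [ 0.461  0.098 -0.882] q [ 1.761 -0.155  0.219 -1.431  2.646  1.839] F [ 1.   0.3 -0.3] gap 84.6 gf 0.0
delta mm [104.5 -63.2 770.6]
```

drive_tool([
  [[21, -13, 30, 0], [42, -25, 60, 0], [63, -38, 90, 0], [84, -50, 120, 0], [105, -63, 150, 0]],
])

```text
t: 12.92
tcp_pos: [0.071, 0.1115, 0.9486]
tool_rot: [0.967, 0.04, 0.25, -0.027]
force: [-0.3, 1.5, -0.2]
finger_gap: 0.997
gripper_force: 0.0
```

drive_tool([
  [[0, 0, 30, -0.12], [0, 0, 60, -0.24], [0, 0, 90, -0.36], [0, 0, 120, -0.48], [0, 0, 150, -0.6]],
])

```text
t: 13.33
tcp_pos: [0.1312, 0.1284, 0.8367]
tool_rot: [0.937, 0.24, 0.251, 0.032]
force: [-0.4, -0.1, 0.5]
finger_gap: 0.995
gripper_force: 0.0
```

drive_tool([
  [[0, 0, 30, -0.12], [0, 0, 60, -0.24], [0, 0, 90, -0.36], [0, 0, 120, -0.48], [0, 0, 150, -0.6]],
])

```text
t: 13.75
tcp_pos: [0.2043, 0.1368, 0.7048]
tool_rot: [0.825, 0.506, 0.229, 0.105]
force: [0.5, 1.0, -1.0]
finger_gap: 0.991
gripper_force: 0.0
```

drive_tool([
  [[0, 0, 30, -0.12], [0, 0, 60, -0.24], [0, 0, 90, -0.36], [0, 0, 120, -0.48], [0, 0, 150, -0.6]],
])

```text
t: 14.17
tcp_pos: [0.2764, 0.1461, 0.5737]
tool_rot: [0.638, 0.728, 0.187, 0.167]
force: [0.4, 0.2, 0.4]
finger_gap: 0.995
gripper_force: 0.0
```

Run:
```python
from h import *
goto([.46,.20,.35],-152)
```

```text
t 14.17 tcp [0.2764 0.1461 0.5737] yaw 97.51 tilt [ 0.483  0.06  -0.874] q [ 0.123 -0.456  1.668 -0.     1.422 -0.009] F [0.4 0.2 0.4] gap 85.0 gf 0.0
delta mm [ 30.5  56.5 287.3] ('turn', np.float64(4.355))
```

drive_tool([
  [[6, 11, 28, -0.12], [12, 22, 56, -0.24], [18, 34, 84, -0.36], [24, 45, 112, -0.48], [30, 56, 140, -0.6]],
])

```text
t: 14.58
tcp_pos: [0.3891, 0.1909, 0.479]
tool_rot: [0.394, 0.884, 0.129, 0.215]
force: [0.2, -0.4, 0.7]
finger_gap: 0.997
gripper_force: 0.0
```

drive_tool([
  [[0, 0, 28, -0.12], [0, 0, 56, -0.24], [0, 0, 84, -0.36], [0, 0, 112, -0.48], [0, 0, 140, -0.6]],
])

```text
t: 15.0
tcp_pos: [0.4563, 0.1988, 0.3566]
tool_rot: [0.115, 0.961, 0.06, 0.244]
force: [0.3, -0.2, -0.3]
finger_gap: 0.992
gripper_force: 0.0
```

drive_tool([
  [[0, 0, 0, -0.12], [0, 0, 0, -0.24], [0, 0, 0, -0.36], [0, 0, 0, -0.48], [0, 0, 0, -0.55]],
])

```text
t: 15.42
tcp_pos: [0.4558, 0.1987, 0.3575]
tool_rot: [-0.15, 0.956, -0.008, 0.251]
force: [-0.2, 0.2, -0.4]
finger_gap: 0.994
gripper_force: 0.0
```

Run:
```python
from h import *
goto([.52,.22,.25],-162)
im,m=snap('wrist','w3')
```

```text
t 15.42 tcp [0.4558 0.1987 0.3575] yaw -160.69 tilt [ 0.482  0.059 -0.874] q [ 0.213  0.03   1.901 -0.067  0.706 -1.629] F [-0.2  0.2 -0.4] gap 84.9 gf 0.0
delta mm [ -8.1  12.  126.2] ('turn', np.float64(0.023))
```

View pics/w3.png

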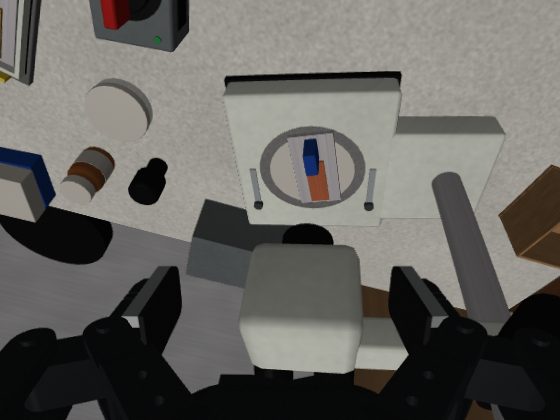

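The wrist view, upside down, shows the plate's front corners near (289,136) and (333,133), the far ones near (302,202) and (340,200), and the blue fin around (311,156). The head fills the lower centre.

```bash
python3 - <<'E'
from h import *
m=vision.camera_model('wrist');im=np.load('pics/w3.npy')
hsv=cv2.cvtColor(im,cv2.COLOR_RGB2HSV)
k=((hsv[...,0]>100)&(hsv[...,0]<125)&(hsv[...,1]>110)&(hsv[...,2]>50)).astype('uint8');k[:,:270]=0;k[:,360:]=0;k[:120]=0;k[210:]=0
ys,xs=np.nonzero(k);print('fin bbox',xs.min(),xs.max(),ys.min(),ys.max(),cv2.boxPoints(cv2.minAreaRect(np.c_[xs,ys].astype(np.float32))).round(1).tolist())
p=plane(m,[[289,136],[333,133],[340,200],[301,202.5]],.058)[:,:2];print(p.round(4));
for a,b in((3,0),(2,1)):
    e=p[a]-p[b];print(np.degrees(np.arctan2(e[1],e[0])),np.linalg.norm(e))
print('front width',np.linalg.norm(p[0]-p[1]))
c=plane(m,[[228,93],[400,91]],.05)[:,:2];print('stage front',c)
# orange strip
o=((hsv[...,0]<14)&(hsv[...,1]>100)&(hsv[...,2]>80)).astype('uint8');o[:,:290]=0;o[:,345:]=0;o[:150]=0;o[215:]=0
ys,xs=np.nonzero(o);b=cv2.boxPoints(cv2.minAreaRect(np.c_[xs,ys].astype(np.float32)));print(plane(m,b,.06)[:,:2].round(4))
E
python3 - <<'E'
import cv2,numpy as np
im=np.load('pics/w3.npy');cv2.imwrite('pics/w3c.png',cv2.resize(im[115:220,250:390],(800,600),interpolation=2)[:,:,::-1])
E
```

```text
fin bbox 303 317 139 175 [[302.20001220703125, 139.3000030517578], [315.8999938964844, 138.8000030517578], [317.29998779296875, 174.60000610351562], [303.6000061035156, 175.1999969482422]]
[[0.5925 0.2176]
 [0.5686 0.2688]
 [0.6751 0.323 ]
 [0.7018 0.2704]]
25.79074039205164 0.12146209456491856
26.970166464876648 0.11946526858977397
front width 0.05649634707420492
stage front [[0.56335231 0.12964319]
 [0.49223693 0.32195435]]
[[0.6263 0.251 ]
 [0.6132 0.2724]
 [0.6774 0.3059]
 [0.6926 0.2828]]
```

View pics/w3c.png

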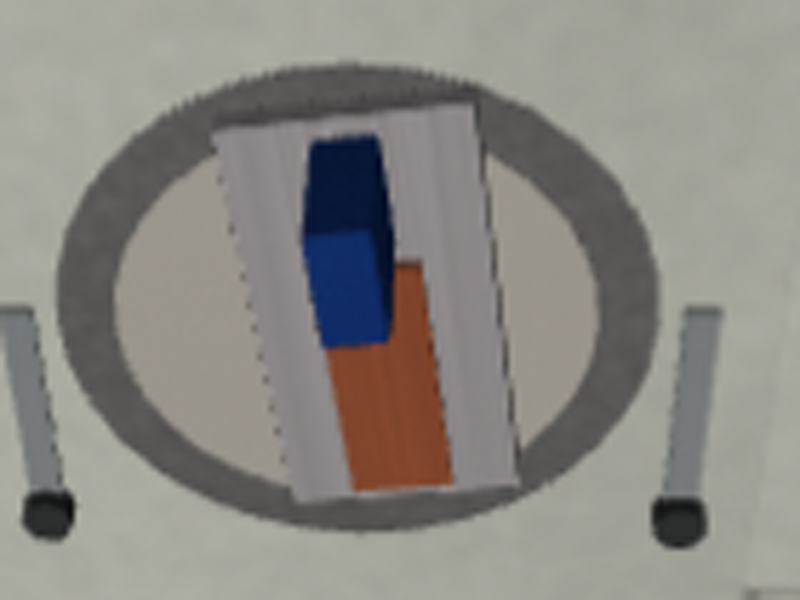

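The crop confirms the fin's top face centre at about (311,165) and a plate yaw of about 26°.

Run:
```python
from h import *
m=vision.camera_model('wrist')
print('fin',plane(m,[[311.0,165.2]],.096))
s=manip.sense();Rm=R.from_quat(s['tool_rot']).as_matrix();print(Rm.round(3))
ps=np.radians(26.4);cy=np.array([-np.sin(ps),np.cos(ps),0])
for t in np.arange(-.3,.31,.1):
    y=(Rm@R.from_euler('z',t).as_matrix())[:,1]; print(round(t,1),np.degrees(np.arccos(abs(y@cy))).round(1),'roll',np.degrees(np.arcsin(y[2])).round(1))
goto([.608,.251,.067])
```

```text
fin [[0.59840643 0.25133594 0.096     ]]
[[-0.829 -0.283  0.482]
 [-0.291  0.955  0.059]
 [-0.477 -0.091 -0.874]]
-0.3 14.3 roll -13.2
-0.2 10.6 roll -10.6
-0.1 9.3 roll -8.0
0.0 11.2 roll -5.2
0.1 15.1 roll -2.5
0.2 19.9 roll 0.3
0.3 25.1 roll 3.1
t 15.47 tcp [0.4558 0.1987 0.3576] yaw -160.64 tilt [ 0.482  0.059 -0.874] q [ 0.213  0.03   1.901 -0.067  0.706 -1.63 ] F [-1.   0.  -0.7] gap 84.8 gf 0.0
delta mm [ -2.8  33.4 330.5]
```

drive_tool([
  [[-1, 11, 25, 0], [-2, 22, 50, 0], [-3, 33, 80, 0], [-3, 33, 115, 0], [-3, 33, 150, 0]],
], jaw=44)

```text
t: 15.88
tcp_pos: [0.5224, 0.2411, 0.2252]
tool_rot: [-0.147, 0.956, -0.007, 0.252]
force: [0.5, -0.4, 0.0]
finger_gap: 0.517
gripper_force: 0.0
```

drive_tool([
  [[0, 0, 35, 0], [0, 0, 70, 0], [0, 0, 100, 0], [0, 0, 120, 0], [0, 0, 120, 0]],
])

```text
t: 16.3
tcp_pos: [0.5801, 0.2467, 0.1171]
tool_rot: [-0.147, 0.957, -0.008, 0.249]
force: [0.2, -0.2, -0.4]
finger_gap: 0.517
gripper_force: 0.0
```

Run:
```python
from h import *
goto([.608,.251,.067])
im,m=snap('wrist','w4')
```

```text
t 16.3 tcp [0.5801 0.2467 0.1171] yaw -161.13 tilt [ 0.479  0.058 -0.876] q [ 0.256  0.606  1.883 -0.404  0.167 -1.236] F [ 0.2 -0.2 -0.4] gap 44.2 gf 0.0
delta mm [-0.7  0.8 57.4]
```

View pics/w4.png

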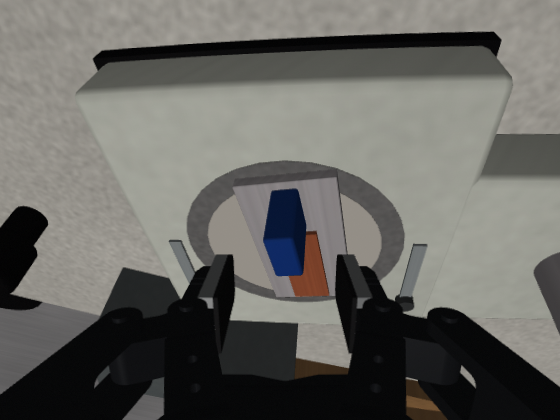

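The fin, around (285,235), is centred between the fingers at (224) and (347). I'll descend the rest in steps, since joint 5 is near its limit.

drive_tool([
  [[0, 0, 10, 0], [0, 0, 20, 0], [0, 0, 30, 0], [0, 0, 30, 0]],
])

```text
t: 16.68
tcp_pos: [0.5951, 0.2493, 0.0966]
tool_rot: [-0.147, 0.956, -0.007, 0.252]
force: [-0.8, -0.0, 1.0]
finger_gap: 0.513
gripper_force: 0.0
```

Run:
```python
from h import *
goto([.608,.251,.067])
```

```text
t 16.68 tcp [0.5951 0.2493 0.0966] yaw -161.03 tilt [ 0.485  0.06  -0.872] q [ 0.253  0.656  1.862 -0.502  0.132 -1.141] F [-0.8 -0.   1. ] gap 43.8 gf 0.0
delta mm [ 3.   0.7 32.2]
```

drive_tool([
  [[1, 1, 10, 0], [2, 1, 20, 0], [2, 1, 30, 0], [2, 1, 31, 0], [2, 1, 31, 0]],
])

```text
t: 17.1
tcp_pos: [0.6081, 0.2516, 0.0694]
tool_rot: [-0.147, 0.956, -0.007, 0.253]
force: [0.6, 0.3, -0.3]
finger_gap: 0.515
gripper_force: 0.0
```

Run:
```python
from h import *
goto([.608,.251,.067])
```

```text
t 17.1 tcp [0.6081 0.2516 0.0694] yaw -160.99 tilt [ 0.486  0.06  -0.872] q [ 0.251  0.716  1.84  -0.681  0.1   -0.963] F [ 0.6  0.3 -0.3] gap 44.0 gf 0.0
delta mm [ 1.5 -0.3  2. ]
```

drive_tool([
  [[0, 0, 0, 0], [0, 0, 0, 0], [0, 0, 0, 0], [0, 0, 0, 0], [0, 0, 0, 0]],
], jaw=0, force=30)

```text
t: 17.52
tcp_pos: [0.6092, 0.2533, 0.071]
tool_rot: [-0.148, 0.955, -0.006, 0.255]
force: [-3.3, 2.7, 6.0]
finger_gap: 0.188
gripper_force: 28.8
```

Run:
```python
from h import *
goto([.608,.251,.067])
s=manip.sense();Rm=R.from_quat(s['tool_rot']).as_matrix()
a=np.radians(21);print('slide out 75mm up 0:',Rm.T@np.array([-75*np.cos(a),-75*np.sin(a),0]),'up10',Rm.T@[0,0,10])
```

```text
t 17.52 tcp [0.6092 0.2533 0.071 ] yaw -160.9 tilt [ 0.49   0.064 -0.87 ] q [ 0.253  0.715  1.839 -0.682  0.096 -0.962] F [-3.3  2.7  6. ] gap 16.1 gf 28.756921733993295
delta mm [ 3.6 -1.5  2.7] 
slide out 75mm up 0: [ 65.50824532  -6.1049755  -36.00554221] up10 [-4.8606657  -0.87206905 -8.695598  ]
```

drive_tool([
  [[12, -1, -9, 0], [25, -3, -16, 0], [38, -4, -23, 0], [51, -5, -31, 0], [64, -6, -38, 0]],
])

```text
t: 17.93
tcp_pos: [0.5429, 0.228, 0.0807]
tool_rot: [-0.145, 0.959, -0.008, 0.242]
force: [-0.8, 0.5, -1.5]
finger_gap: 0.181
gripper_force: 29.8
```

drive_tool([
  [[0, 0, 0, 0], [0, 0, 0, 0]],
])

```text
t: 18.1
tcp_pos: [0.5447, 0.2285, 0.0813]
tool_rot: [-0.148, 0.958, -0.008, 0.244]
force: [0.8, -0.5, -1.5]
finger_gap: 0.184
gripper_force: 29.9
```

Run:
```python
from h import *
goto([.54,.225,.07])
im,m=snap('wrist','w5')
```

```text
t 18.1 tcp [0.5447 0.2285 0.0813] yaw -161.06 tilt [ 0.469  0.057 -0.881] q [ 0.236  0.653  1.992 -1.43   0.055 -0.225] F [ 0.8 -0.5 -1.5] gap 15.7 gf 29.850810170173645
delta mm [10.2 -1.1  7.6]
```

View pics/w5.png

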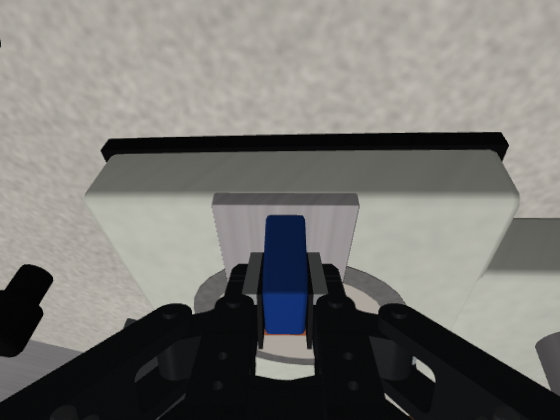

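The carrier hangs in the grip about 9 mm above the stage, with its front edge at (213–358,197) near the stage's front edge and the fin clear of the head. I'll set it back down there and regrasp it with a vertical tool.

drive_tool([
  [[1, 0, 2, 0], [2, 0, 4, 0], [3, 0, 5, 0], [3, 0, 6, 0], [3, 0, 6, 0]],
])

```text
t: 18.57
tcp_pos: [0.5472, 0.2289, 0.076]
tool_rot: [-0.148, 0.959, -0.008, 0.241]
force: [-0.0, 0.1, -2.0]
finger_gap: 0.185
gripper_force: 29.9
```

Run:
```python
from h import *
goto([.54,.225,.07])
s=manip.sense();Rm=R.from_quat(s['tool_rot']).as_matrix();print(Rm.round(3))
```

```text
t 18.57 tcp [0.5472 0.2289 0.076 ] yaw -161.13 tilt [ 0.465  0.056 -0.883] q [ 0.235  0.664  1.984 -1.43   0.055 -0.224] F [-0.   0.1 -2. ] gap 15.8 gf 29.851063191890717
delta mm [ 9.9 -1.2  1.8] 
[[-0.84  -0.279  0.465]
 [-0.287  0.956  0.056]
 [-0.461 -0.087 -0.883]]
```

drive_tool([
  [[1, 0, 2, 0], [2, 0, 3, 0], [2, 0, 4, 0], [2, 0, 4, 0]],
])

```text
t: 18.9
tcp_pos: [0.5477, 0.2289, 0.0737]
tool_rot: [-0.148, 0.959, -0.008, 0.24]
force: [-2.7, -1.1, 3.9]
finger_gap: 0.183
gripper_force: 30.8
```

Run:
```python
from h import *
goto([.54,.225,.07])
```

```text
t 18.9 tcp [0.5477 0.2289 0.0737] yaw -161.15 tilt [ 0.463  0.055 -0.885] q [ 0.235  0.669  1.982 -1.43   0.055 -0.224] F [-2.7 -1.1  3.9] gap 15.7 gf 30.794788599014282
delta mm [ 9.3 -1.2 -0.5]
```

drive_tool([
  [[0, 0, 0, 0], [0, 0, 0, 0], [0, 0, 0, 0], [0, 0, 0, 0]],
], jaw=44)

```text
t: 19.23
tcp_pos: [0.5485, 0.2291, 0.0734]
tool_rot: [-0.148, 0.959, -0.008, 0.24]
force: [0.4, -1.4, -0.1]
finger_gap: 0.517
gripper_force: 0.0
```

drive_tool([
  [[0, 0, -15, 0], [0, 0, -40, 0], [0, 0, -75, 0], [0, 0, -110, 0], [0, 0, -150, 0]],
])

```text
t: 19.65
tcp_pos: [0.5181, 0.2207, 0.1376]
tool_rot: [-0.146, 0.959, -0.013, 0.241]
force: [0.5, -0.2, 0.2]
finger_gap: 0.514
gripper_force: 0.0
```

Run:
```python
from h import *
goto([.54,.225,.07])
s=manip.sense();Rm=R.from_quat(s['tool_rot']).as_matrix();print(Rm.round(3))
im,m=snap('wrist','w6')
```

```text
t 19.65 tcp [0.5181 0.2207 0.1376] yaw -161.2 tilt [ 0.466  0.044 -0.883] q [ 0.241  0.513  2.022 -0.505  0.141 -1.147] F [ 0.5 -0.2  0.2] gap 43.9 gf 0.0
delta mm [11.3  4.7 70.1] 
[[-0.841 -0.273  0.466]
 [-0.286  0.957  0.044]
 [-0.459 -0.096 -0.883]]
```

View pics/w6.png

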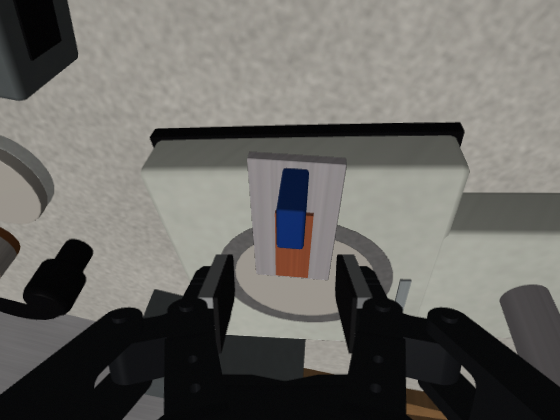

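The carrier lies flat on the stage, with plate corners (249,154), (346,160), (329,281), (256,276) and the fin top near (291,227). The fin is now well clear of the head.

Run:
```python
from h import *
m=vision.camera_model('wrist')
p=plane(m,[[249,154],[346,160],[329,281],[256,276]],.058)[:,:2];print(p.round(4),p.mean(0))
for a,b in((3,0),(2,1)):
    e=p[a]-p[b];print(np.degrees(np.arctan2(e[1],e[0])),np.linalg.norm(e))
print('fin',plane(m,[[291.5,227]],.096), 'stage front', plane(m,[[145,167],[465,160]],.05))
```

```text
[[0.5245 0.193 ]
 [0.5086 0.2491]
 [0.6307 0.2852]
 [0.649  0.2257]] [0.57820071 0.238274  ]
14.723543132524728 0.128743479833975
16.453717844264254 0.1272259704525241
fin [[0.53636839 0.22677633 0.096     ]] stage front [[0.56601104 0.12711754 0.05      ]
 [0.48897297 0.31883217 0.05      ]]
```

drive_tool([
  [[29, -3, -15, 0], [57, -6, -29, 0], [86, -10, -44, 0], [114, -13, -58, 0], [143, -16, -73, 0]],
])

```text
t: 20.12
tcp_pos: [0.4245, 0.1818, 0.1503]
tool_rot: [-0.142, 0.961, -0.012, 0.237]
force: [1.5, -0.6, 0.1]
finger_gap: 0.516
gripper_force: 0.0
```

drive_tool([
  [[32, 10, -12, 0], [64, 20, -24, 0], [96, 30, -36, 0], [128, 40, -48, 0], [160, 50, -60, 0]],
])

```text
t: 20.53
tcp_pos: [0.2761, 0.198, 0.1741]
tool_rot: [-0.144, 0.964, -0.019, 0.223]
force: [2.7, 4.1, 1.1]
finger_gap: 0.511
gripper_force: 0.0
```

Run:
```python
from h import *
goto([.36,.13,.15])
s=manip.sense();Rm=R.from_quat(s['tool_rot']).as_matrix();print(Rm.round(3))
```

```text
t 20.53 tcp [0.2761 0.198  0.1741] yaw -161.65 tilt [ 0.435  0.028 -0.9  ] q [ 0.43   0.252  2.443 -1.431  0.158 -0.04 ] F [2.7 4.1 1.1] gap 43.7 gf 0.0
delta mm [-42.5 -85.3  56.3] 
[[-0.859 -0.269  0.435]
 [-0.285  0.958  0.028]
 [-0.424 -0.1   -0.9  ]]
```

drive_tool([
  [[-17, -4, -36, 0], [-34, -8, -72, 0], [-51, -12, -108, 0], [-68, -16, -144, 0], [-85, -20, -180, 0]],
])

```text
t: 20.95
tcp_pos: [0.2924, 0.1778, 0.2333]
tool_rot: [-0.134, 0.963, -0.043, 0.231]
force: [1.6, -0.5, -0.3]
finger_gap: 0.515
gripper_force: 0.0
```

drive_tool([
  [[-17, -4, -36, 0], [-34, -8, -72, 0], [-51, -12, -108, 0], [-68, -16, -144, 0], [-85, -20, -180, 0]],
])

```text
t: 21.37
tcp_pos: [0.2871, 0.1854, 0.4354]
tool_rot: [-0.133, 0.962, -0.044, 0.233]
force: [1.6, 0.4, 0.9]
finger_gap: 0.516
gripper_force: 0.0
```

drive_tool([
  [[-17, -4, -36, 0], [-34, -8, -72, 0], [-51, -12, -108, 0], [-68, -16, -144, 0], [-85, -20, -180, 0]],
])

```text
t: 21.78
tcp_pos: [0.2825, 0.1936, 0.6348]
tool_rot: [-0.133, 0.963, -0.044, 0.232]
force: [1.0, 0.9, 0.2]
finger_gap: 0.517
gripper_force: 0.0
```

Run:
```python
from h import *
goto([-.2,.15,.9])
s=manip.sense();Rm=R.from_quat(s['tool_rot']).as_matrix();print(Rm.round(3))
```

```text
t 21.78 tcp [0.2825 0.1936 0.6348] yaw -162.16 tilt [ 0.459 -0.023 -0.888] q [ 0.476 -0.313  1.441 -0.233  1.592 -1.423] F [1.  0.9 0.2] gap 44.2 gf 0.0
delta mm [ 309.9   32.7 -455.9] 
[[-0.857 -0.235  0.459]
 [-0.276  0.961 -0.023]
 [-0.436 -0.146 -0.888]]
```

drive_tool([
  [[-17, -6, -36, 0], [-34, -12, -72, 0], [-51, -18, -108, 0], [-68, -24, -144, 0], [-85, -30, -180, 0]],
])

```text
t: 22.2
tcp_pos: [0.28, 0.1923, 0.836]
tool_rot: [-0.132, 0.963, -0.044, 0.232]
force: [0.9, -0.1, 0.4]
finger_gap: 0.512
gripper_force: 0.0
```

drive_tool([
  [[30, 8, -25, 0], [60, 16, -50, 0], [90, 24, -75, 0], [120, 32, -100, 0], [150, 40, -125, 0]],
])

```text
t: 22.62
tcp_pos: [0.0976, 0.1914, 0.8723]
tool_rot: [-0.131, 0.963, -0.043, 0.232]
force: [-0.2, 0.9, -0.1]
finger_gap: 0.515
gripper_force: 0.0
```

drive_tool([
  [[32, 9, -18, 0], [64, 18, -36, 0], [96, 27, -54, 0], [128, 36, -72, 0], [160, 45, -90, 0]],
])

```text
t: 23.03
tcp_pos: [-0.0741, 0.1928, 0.8754]
tool_rot: [-0.132, 0.963, -0.043, 0.232]
force: [1.1, 1.4, 0.1]
finger_gap: 0.51
gripper_force: 0.0
```

Run:
```python
from h import *
goto([-.2,.15,.9])
s=manip.sense();Rm=R.from_quat(s['tool_rot']).as_matrix();print(Rm.round(3))
```

```text
t 23.03 tcp [-0.0741  0.1928  0.8754] yaw -162.26 tilt [ 0.458 -0.021 -0.889] q [ 1.99  -0.054  0.593 -0.973  2.622 -0.71 ] F [1.1 1.4 0.1] gap 43.5 gf 0.0
delta mm [108.9 -15.2 -78.7] 
[[-0.857 -0.235  0.458]
 [-0.274  0.961 -0.021]
 [-0.436 -0.143 -0.889]]
```

drive_tool([
  [[26, -12, -14, 0], [52, -24, -28, 0], [78, -36, -42, 0], [104, -50, -56, 0], [130, -66, -70, 0]],
])

```text
t: 23.45
tcp_pos: [-0.1455, 0.1489, 0.8296]
tool_rot: [-0.137, 0.962, -0.029, 0.233]
force: [0.1, -0.3, -0.1]
finger_gap: 0.513
gripper_force: 0.0
```

drive_tool([
  [[24, -20, -14, 0], [48, -40, -28, 0], [72, -60, -42, 0], [80, -70, -60, 0]],
])

```text
t: 23.78
tcp_pos: [-0.1962, 0.0996, 0.7925]
tool_rot: [-0.141, 0.963, -0.015, 0.229]
force: [0.5, 1.2, -0.7]
finger_gap: 0.513
gripper_force: 0.0
```

Run:
```python
from h import *
goto([-.2,.0,.9])
s=manip.sense();Rm=R.from_quat(s['tool_rot']).as_matrix();print(Rm.round(3))
```

```text
t 23.78 tcp [-0.1962  0.0996  0.7925] yaw -162.02 tilt [ 0.445  0.035 -0.895] q [ 2.544 -0.061  0.844 -0.628  2.646  0.169] F [ 0.5  1.2 -0.7] gap 43.8 gf 0.0
delta mm [ -16.  -104.7 -101.3] 
[[-0.856 -0.264  0.445]
 [-0.278  0.96   0.035]
 [-0.436 -0.094 -0.895]]
```

drive_tool([
  [[-12, -16, -34, 0], [-24, -32, -68, 0], [-36, -48, -102, 0], [-48, -64, -136, 0], [-60, -80, -170, 0]],
])

```text
t: 24.2
tcp_pos: [-0.1659, 0.114, 0.82]
tool_rot: [-0.143, 0.963, 0.0, 0.226]
force: [-0.1, 0.1, -0.1]
finger_gap: 0.52
gripper_force: 0.0
```

drive_tool([
  [[-17, -4, -36, 0], [-34, -8, -72, 0], [-51, -12, -108, 0], [-68, -16, -144, 0], [-85, -20, -180, 0]],
])

```text
t: 24.62
tcp_pos: [-0.122, 0.1572, 0.8814]
tool_rot: [-0.146, 0.962, 0.016, 0.232]
force: [-0.6, 0.3, -0.1]
finger_gap: 0.514
gripper_force: 0.0
```

Run:
```python
from h import *
goto([-.2,.0,.9])
s=manip.sense();Rm=R.from_quat(s['tool_rot']).as_matrix();print(Rm.round(3))
```

```text
t 24.62 tcp [-0.122   0.1572  0.8814] yaw -162.1 tilt [ 0.441  0.098 -0.892] q [ 2.27  -0.053  0.568 -1.     2.646 -0.495] F [-0.6  0.3 -0.1] gap 43.9 gf 0.0
delta mm [ 101.  -128.5  -66.3] 
[[-0.85  -0.289  0.441]
 [-0.274  0.957  0.098]
 [-0.45  -0.038 -0.892]]
```

drive_tool([
  [[38, -7, 10, 0], [76, -13, 20, 0], [114, -20, 30, 0], [152, -26, 40, 0], [190, -33, 50, 0]],
])

```text
t: 25.03
tcp_pos: [-0.2454, 0.0814, 0.7587]
tool_rot: [-0.146, 0.962, 0.016, 0.231]
force: [-1.1, 1.9, 0.4]
finger_gap: 0.516
gripper_force: 0.0
```

drive_tool([
  [[38, -7, 10, 0], [76, -13, 20, 0], [114, -20, 30, 0], [152, -26, 40, 0], [190, -33, 50, 0]],
])

```text
t: 25.45
tcp_pos: [-0.3757, 0.0021, 0.6296]
tool_rot: [-0.147, 0.962, 0.016, 0.231]
force: [0.3, 1.4, -0.5]
finger_gap: 0.518
gripper_force: 0.0
```

Run:
```python
from h import *
goto([-.2,.0,.9])
s=manip.sense();Rm=R.from_quat(s['tool_rot']).as_matrix();print(Rm.round(3))
```

```text
t 25.45 tcp [-0.3757  0.0021  0.6296] yaw -162.09 tilt [ 0.44   0.099 -0.892] q [ 2.975  0.151  1.041 -0.248  2.372  0.96 ] F [ 0.3  1.4 -0.5] gap 44.2 gf 0.0
delta mm [-270.3  -62.8 -164.2] 
[[-0.85  -0.29   0.44 ]
 [-0.275  0.956  0.099]
 [-0.45  -0.037 -0.892]]
```

drive_tool([
  [[-18, -2, -36, 0], [-36, -3, -72, 0], [-54, -5, -108, 0], [-72, -6, -144, 0], [-90, -8, -180, 0]],
])

```text
t: 25.87
tcp_pos: [-0.363, 0.0167, 0.7554]
tool_rot: [-0.15, 0.964, 0.027, 0.217]
force: [-0.3, 0.1, -0.0]
finger_gap: 0.515
gripper_force: 0.0
```

drive_tool([
  [[-18, -2, -36, 0], [-36, -3, -72, 0], [-54, -5, -108, 0], [-72, -6, -144, 0], [-90, -8, -180, 0]],
])

```text
t: 26.28
tcp_pos: [-0.3379, 0.0459, 0.7766]
tool_rot: [-0.153, 0.965, 0.037, 0.209]
force: [0.3, 0.6, -0.5]
finger_gap: 0.513
gripper_force: 0.0
```

Run:
```python
from h import *
goto([-.2,.0,.9])
s=manip.sense();Rm=R.from_quat(s['tool_rot']).as_matrix();print(Rm.round(3))
```

```text
t 26.28 tcp [-0.3379  0.0459  0.7766] yaw -162.09 tilt [ 0.393  0.136 -0.91 ] q [ 2.882  0.136  0.668 -0.509  2.646  0.584] F [ 0.3  0.6 -0.5] gap 43.8 gf 0.0
delta mm [-157.8  -85.5  -64.3] 
[[-0.866 -0.311  0.393]
 [-0.28   0.95   0.136]
 [-0.415  0.008 -0.91 ]]
```

drive_tool([
  [[11, -4, -38, 0], [22, -8, -76, 0], [33, -12, -114, 0], [44, -16, -152, 0], [55, -20, -190, 0]],
])

```text
t: 26.7
tcp_pos: [-0.3891, 0.0331, 0.7712]
tool_rot: [-0.157, 0.966, 0.048, 0.197]
force: [-0.1, 0.3, 0.3]
finger_gap: 0.512
gripper_force: 0.0
```

drive_tool([
  [[11, -4, -38, 0], [22, -8, -76, 0], [33, -12, -114, 0], [44, -16, -152, 0], [55, -20, -190, 0]],
])

```text
t: 27.12
tcp_pos: [-0.4291, 0.0161, 0.7664]
tool_rot: [-0.16, 0.968, 0.059, 0.184]
force: [0.5, 1.1, 0.3]
finger_gap: 0.515
gripper_force: 0.0
```

Run:
```python
from h import *
goto([-.2,.0,.9])
s=manip.sense();Rm=R.from_quat(s['tool_rot']).as_matrix();print(Rm.round(3))
```

```text
t 27.12 tcp [-0.4291  0.0161  0.7664] yaw -161.87 tilt [ 0.337  0.173 -0.925] q [ 2.997  0.283  0.486 -0.481  2.646  0.705] F [0.5 1.1 0.3] gap 44.0 gf 0.0
delta mm [-247.3  -83.8  -49.2] 
[[-0.881 -0.332  0.337]
 [-0.288  0.942  0.173]
 [-0.375  0.055 -0.925]]
```

drive_tool([
  [[18, -8, -36, 0], [36, -16, -72, 0], [54, -24, -108, 0], [72, -32, -144, 0], [90, -40, -180, 0]],
])

```text
t: 27.53
tcp_pos: [-0.4754, -0.0232, 0.7518]
tool_rot: [-0.163, 0.97, 0.067, 0.17]
force: [-0.2, -0.5, 1.5]
finger_gap: 0.517
gripper_force: 0.0
```

drive_tool([
  [[0, -8, -40, 0], [0, -16, -80, 0], [0, -24, -120, 0], [0, -32, -160, 0], [0, -40, -200, 0]],
])

```text
t: 27.95
tcp_pos: [-0.4657, -0.0216, 0.7659]
tool_rot: [-0.165, 0.971, 0.073, 0.155]
force: [0.1, 0.4, -0.3]
finger_gap: 0.515
gripper_force: 0.0
```

drive_tool([
  [[-20, -8, -34, 0], [-40, -16, -68, 0], [-60, -24, -102, 0], [-80, -32, -136, 0], [-100, -40, -170, 0]],
])

```text
t: 28.37
tcp_pos: [-0.4029, -0.0215, 0.7953]
tool_rot: [-0.168, 0.972, 0.082, 0.142]
force: [-1.4, 0.3, 0.1]
finger_gap: 0.515
gripper_force: 0.0
```

Run:
```python
from h import *
goto([-.2,.0,.9])
s=manip.sense();Rm=R.from_quat(s['tool_rot']).as_matrix();print(Rm.round(3))
```

```text
t 28.37 tcp [-0.4029 -0.0215  0.7953] yaw -161.49 tilt [ 0.249  0.208 -0.946] q [ 3.083  0.229  0.462 -0.486  2.646  0.764] F [-1.4  0.3  0.1] gap 44.0 gf 0.0
delta mm [-221.6  -39.1  -44.1] 
[[-0.903 -0.349  0.249]
 [-0.302  0.93   0.208]
 [-0.304  0.112 -0.946]]
```

drive_tool([
  [[-31, 9, 20, 0], [-62, 18, 40, 0], [-93, 27, 60, 0], [-124, 36, 80, 0], [-155, 45, 100, 0]],
])

```text
t: 28.78
tcp_pos: [-0.253, 0.0882, 0.7515]
tool_rot: [-0.168, 0.972, 0.082, 0.143]
force: [-0.2, 0.7, 1.3]
finger_gap: 0.513
gripper_force: 0.0
```

drive_tool([
  [[-31, 9, 20, 0], [-62, 18, 40, 0], [-93, 27, 60, 0], [-124, 36, 80, 0], [-155, 45, 100, 0]],
])

```text
t: 29.2
tcp_pos: [-0.1077, 0.1945, 0.7104]
tool_rot: [-0.168, 0.972, 0.082, 0.143]
force: [-0.9, 1.0, 0.1]
finger_gap: 0.514
gripper_force: 0.0
```

drive_tool([
  [[-37, -15, 10, 0], [-74, -30, 20, 0], [-111, -45, 30, 0], [-148, -60, 40, 0], [-185, -75, 50, 0]],
])

```text
t: 29.62
tcp_pos: [0.0074, 0.1944, 0.7107]
tool_rot: [-0.168, 0.973, 0.081, 0.139]
force: [-0.2, 0.4, 0.0]
finger_gap: 0.515
gripper_force: 0.0
```

drive_tool([
  [[-20, -34, 5, 0], [-30, -74, 0, 0], [-35, -114, -5, 0], [-30, -154, -10, 0], [-20, -194, -15, 0]],
])

```text
t: 30.03
tcp_pos: [0.0765, 0.1799, 0.7091]
tool_rot: [-0.177, 0.968, 0.062, 0.169]
force: [-0.2, -0.0, -0.6]
finger_gap: 0.515
gripper_force: 0.0
```

Run:
```python
from h import *
goto([0.1,-.3,.8])
s=manip.sense();Rm=R.from_quat(s['tool_rot']).as_matrix();print(Rm.round(3))
```

```text
t 30.03 tcp [0.0765 0.1799 0.7091] yaw -159.93 tilt [ 0.304  0.18  -0.935] q [ 0.617 -0.521  1.289 -0.032  2.012 -1.335] F [-0.2 -0.  -0.6] gap 44.0 gf 0.0
delta mm [ 102.  -449.  -164.5] 
[[-0.88  -0.364  0.304]
 [-0.322  0.929  0.18 ]
 [-0.348  0.061 -0.935]]
```

drive_tool([
  [[-14, -38, -8, 0], [-28, -76, -16, 0], [-42, -114, -24, 0], [-56, -152, -32, 0], [-70, -190, -40, 0]],
])

```text
t: 30.45
tcp_pos: [0.1398, 0.1525, 0.7224]
tool_rot: [-0.185, 0.968, 0.055, 0.163]
force: [0.3, 0.4, 0.3]
finger_gap: 0.516
gripper_force: 0.0
```

drive_tool([
  [[16, -32, -18, 0], [33, -64, -36, 0], [50, -96, -54, 0], [67, -128, -72, 0], [84, -160, -90, 0]],
])

```text
t: 30.87
tcp_pos: [0.1965, 0.0872, 0.7368]
tool_rot: [-0.19, 0.968, 0.051, 0.157]
force: [-0.4, 0.8, 1.5]
finger_gap: 0.514
gripper_force: 0.0
```

drive_tool([
  [[30, -12, -22, 0], [60, -24, -44, 0], [90, -36, -66, 0], [120, -48, -88, 0], [150, -60, -110, 0]],
])

```text
t: 31.28
tcp_pos: [0.1956, 0.0221, 0.7739]
tool_rot: [-0.182, 0.971, 0.053, 0.147]
force: [1.2, -1.1, 0.5]
finger_gap: 0.515
gripper_force: 0.0
```

Run:
```python
from h import *
goto([0.,-.3,.8])
s=manip.sense();Rm=R.from_quat(s['tool_rot']).as_matrix();print(Rm.round(3))
```

```text
t 31.28 tcp [0.1956 0.0221 0.7739] yaw -159.19 tilt [ 0.265  0.156 -0.951] q [-1.398 -0.478  1.075  0.575  2.583 -2.855] F [ 1.2 -1.1  0.5] gap 44.0 gf 0.0
delta mm [ 275.3 -225.3 -126.9] 
[[-0.891 -0.369  0.265]
 [-0.339  0.928  0.156]
 [-0.304  0.049 -0.951]]
```

drive_tool([
  [[28, -22, -12, 0.12], [56, -44, -24, 0.24], [84, -66, -36, 0.36], [112, -88, -48, 0.48], [140, -110, -60, 0.6]],
])

```text
t: 31.7
tcp_pos: [0.1399, -0.1246, 0.7771]
tool_rot: [0.112, 0.982, 0.092, 0.122]
force: [1.8, 0.4, 0.0]
finger_gap: 0.515
gripper_force: 0.0
```

drive_tool([
  [[9, -34, -13, 0.12], [18, -68, -26, 0.24], [27, -102, -39, 0.36], [36, -136, -52, 0.48], [45, -170, -65, 0.6]],
])

```text
t: 32.12
tcp_pos: [0.0474, -0.2875, 0.7939]
tool_rot: [0.398, 0.905, 0.125, 0.09]
force: [0.0, -0.5, 1.4]
finger_gap: 0.514
gripper_force: 0.0
```

Run:
```python
from h import *
goto([0.,-.3,.8])
s=manip.sense();Rm=R.from_quat(s['tool_rot']).as_matrix();print(Rm.round(3))
```

```text
t 32.12 tcp [ 0.0474 -0.2875  0.7939] yaw 131.97 tilt [ 0.261  0.154 -0.953] q [-1.999 -0.053  0.784  0.367  2.637 -2.439] F [ 0.  -0.5  1.4] gap 43.9 gf 0.0
delta mm [ 22.  -39.4 -20.1] 
[[-0.667  0.697  0.261]
 [ 0.742  0.652  0.154]
 [-0.063  0.297 -0.953]]
```

drive_tool([
  [[0, 0, -40, 0.12], [0, 0, -80, 0.24], [0, 0, -120, 0.36], [0, 0, -160, 0.48], [0, 0, -200, 0.6]],
])

```text
t: 32.53
tcp_pos: [0.041, -0.3205, 0.8098]
tool_rot: [0.65, 0.746, 0.133, 0.059]
force: [0.5, -0.2, -1.5]
finger_gap: 0.511
gripper_force: 0.0
```

drive_tool([
  [[0, 0, -40, 0.12], [0, 0, -80, 0.24], [0, 0, -120, 0.36], [0, 0, -160, 0.48], [0, 0, -200, 0.6]],
])

```text
t: 32.95
tcp_pos: [0.0344, -0.3441, 0.8204]
tool_rot: [0.843, 0.52, 0.135, 0.031]
force: [0.2, -0.6, 0.2]
finger_gap: 0.513
gripper_force: 0.0
```

drive_tool([
  [[0, 0, -40, 0.12], [0, 0, -80, 0.24], [0, 0, -120, 0.36], [0, 0, -160, 0.48], [0, 0, -200, 0.6]],
])

```text
t: 33.37
tcp_pos: [0.0272, -0.3599, 0.8303]
tool_rot: [0.96, 0.245, 0.134, 0.007]
force: [-0.7, -0.1, -0.1]
finger_gap: 0.517
gripper_force: 0.0
```

Run:
```python
from h import *
goto([0.,-.3,.8])
s=manip.sense();Rm=R.from_quat(s['tool_rot']).as_matrix();print(Rm.round(3))
```

```text
t 33.37 tcp [ 0.0272 -0.3599  0.8303] yaw 29.27 tilt [ 0.26   0.052 -0.964] q [-2.001  0.075  0.534  0.468  2.646 -0.529] F [-0.7 -0.1 -0.1] gap 44.2 gf 0.0
delta mm [ -2.3 -67.8  25.2] 
[[ 0.844  0.469  0.26 ]
 [ 0.473 -0.879  0.052]
 [ 0.253  0.079 -0.964]]
```

drive_tool([
  [[-22, -32, 2, 0], [-44, -64, 4, 0], [-66, -96, 6, 0], [-88, -128, 8, 0], [-110, -160, 10, 0]],
])

```text
t: 33.78
tcp_pos: [-0.1392, -0.2705, 0.7794]
tool_rot: [0.959, 0.249, 0.134, 0.008]
force: [-1.0, -0.4, -0.1]
finger_gap: 0.512
gripper_force: 0.0
```

drive_tool([
  [[-22, -32, 0, 0], [-44, -64, 0, 0], [-66, -96, 0, 0], [-88, -128, 0, 0], [-110, -160, 0, 0]],
])

```text
t: 34.2
tcp_pos: [-0.308, -0.1829, 0.7388]
tool_rot: [0.959, 0.248, 0.134, 0.008]
force: [-0.5, -1.1, 0.6]
finger_gap: 0.515
gripper_force: 0.0
```

drive_tool([
  [[0, 0, -40, 0], [0, 0, -80, 0], [0, 0, -120, 0], [0, 0, -160, 0], [0, 0, -200, 0]],
])

```text
t: 34.62
tcp_pos: [-0.3323, -0.1863, 0.7832]
tool_rot: [0.961, 0.249, 0.116, 0.008]
force: [0.1, -0.2, 0.3]
finger_gap: 0.519
gripper_force: 0.0
```

Run:
```python
from h import *
goto([0.,-.3,.8])
s=manip.sense();Rm=R.from_quat(s['tool_rot']).as_matrix();print(Rm.round(3))
```

```text
t 34.62 tcp [-0.3323 -0.1863  0.7832] yaw 29.52 tilt [ 0.227  0.043 -0.973] q [-2.931  0.148  0.582  0.011  2.646 -1.857] F [ 0.1 -0.2  0.3] gap 44.3 gf 0.0
delta mm [231.2 259.3  54.3] 
[[ 0.849  0.477  0.227]
 [ 0.481 -0.876  0.043]
 [ 0.22   0.073 -0.973]]
```

drive_tool([
  [[24, 2, -32, 0], [48, 4, -64, 0], [72, 6, -96, 0], [96, 8, -128, 0], [120, 10, -160, 0]],
])

```text
t: 35.03
tcp_pos: [-0.2809, -0.1551, 0.7981]
tool_rot: [0.963, 0.25, 0.1, 0.006]
force: [0.4, -0.7, -0.7]
finger_gap: 0.515
gripper_force: 0.0
```

Run:
```python
from h import *
goto([0.,-.3,.8])
```

```text
t 35.03 tcp [-0.2809 -0.1551  0.7981] yaw 29.4 tilt [ 0.197  0.038 -0.98 ] q [-2.983  0.038  0.66  -0.015  2.646 -1.932] F [ 0.4 -0.7 -0.7] gap 44.0 gf 0.0
delta mm [170.8 261.6  47.8]
```

drive_tool([
  [[-14, 0, -39, 0], [-28, 0, -78, 0], [-42, 0, -117, 0], [-56, 0, -156, 0], [-70, 0, -195, 0]],
])

```text
t: 35.45
tcp_pos: [-0.3358, -0.1764, 0.8012]
tool_rot: [0.965, 0.25, 0.086, 0.006]
force: [-0.4, -0.8, -1.1]
finger_gap: 0.52
gripper_force: 0.0
```

drive_tool([
  [[-14, 0, -39, 0], [-28, 0, -78, 0], [-42, 0, -117, 0], [-56, 0, -156, 0], [-70, 0, -195, 0]],
])

```text
t: 35.87
tcp_pos: [-0.3751, -0.1924, 0.8031]
tool_rot: [0.966, 0.25, 0.069, 0.006]
force: [-0.3, -0.2, 0.1]
finger_gap: 0.515
gripper_force: 0.0
```

drive_tool([
  [[-5, 0, -41, 0], [-10, 0, -82, 0], [-15, 0, -123, 0], [-20, 0, -164, 0], [-25, 0, -205, 0]],
])

```text
t: 36.28
tcp_pos: [-0.3826, -0.1921, 0.8115]
tool_rot: [0.967, 0.25, 0.052, 0.006]
force: [-0.3, -1.0, -0.1]
finger_gap: 0.517
gripper_force: 0.0
```

Run:
```python
from h import *
goto([0.,-.3,.8])
```

```text
t 36.28 tcp [-0.3826 -0.1921  0.8115] yaw 29.09 tilt [ 0.104  0.014 -0.994] q [-2.943  0.221  0.38   0.014  2.646 -1.867] F [-0.3 -1.  -0.1] gap 44.2 gf 0.0
delta mm [279.4 278.6  49.8]
```

drive_tool([
  [[-2, 0, -41, 0], [-4, 0, -82, 0], [-6, 0, -123, 0], [-8, 0, -164, 0], [-10, 0, -205, 0]],
])

```text
t: 36.7
tcp_pos: [-0.3795, -0.1869, 0.8224]
tool_rot: [0.968, 0.25, 0.036, 0.006]
force: [-0.2, 0.7, -0.3]
finger_gap: 0.516
gripper_force: 0.0
```

drive_tool([
  [[0, 0, -41, 0], [0, 0, -82, 0], [0, 0, -123, 0], [0, 0, -164, 0], [0, 0, -205, 0]],
])

```text
t: 37.12
tcp_pos: [-0.3694, -0.1789, 0.8344]
tool_rot: [0.968, 0.25, 0.019, 0.006]
force: [-0.6, 1.5, -0.0]
finger_gap: 0.516
gripper_force: 0.0
```

Run:
```python
from h import *
goto([0.,-.3,.8])
```

```text
t 37.12 tcp [-0.3694 -0.1789  0.8344] yaw 28.99 tilt [ 0.041 -0.002 -0.999] q [-2.971  0.185  0.35   0.018  2.646 -1.89 ] F [-0.6  1.5 -0. ] gap 44.1 gf 0.0
delta mm [263.1 284.   49.5]
```

drive_tool([
  [[0, 0, -41, 0], [0, 0, -82, 0], [0, 0, -123, 0], [0, 0, -164, 0], [0, 0, -205, 0]],
])

```text
t: 37.53
tcp_pos: [-0.3581, -0.1713, 0.8462]
tool_rot: [0.968, 0.25, 0.003, 0.005]
force: [-0.9, 0.4, -0.3]
finger_gap: 0.515
gripper_force: 0.0
```

drive_tool([
  [[14, 31, 8, 0], [28, 62, 16, 0], [42, 93, 24, 0], [56, 124, 32, 0], [70, 155, 40, 0]],
])

```text
t: 37.95
tcp_pos: [-0.2203, -0.2739, 0.8076]
tool_rot: [0.968, 0.25, 0.004, 0.005]
force: [-0.9, -0.9, 1.1]
finger_gap: 0.517
gripper_force: 0.0
```

drive_tool([
  [[14, 31, 8, 0], [28, 62, 16, 0], [42, 93, 24, 0], [56, 124, 32, 0], [70, 155, 40, 0]],
])

```text
t: 38.37
tcp_pos: [-0.0833, -0.376, 0.7698]
tool_rot: [0.968, 0.25, 0.003, 0.005]
force: [-0.2, -0.1, -0.4]
finger_gap: 0.514
gripper_force: 0.0
```

drive_tool([
  [[33, 13, 10, 0], [66, 25, 20, 0], [99, 38, 30, 0], [132, 50, 40, 0], [165, 63, 50, 0]],
])

```text
t: 38.78
tcp_pos: [0.0918, -0.3504, 0.721]
tool_rot: [0.968, 0.25, 0.003, 0.005]
force: [0.0, -1.0, 0.2]
finger_gap: 0.518
gripper_force: 0.0
```

Run:
```python
from h import *
goto([.25,-.33,.65])
```

```text
t 38.78 tcp [ 0.0918 -0.3504  0.721 ] yaw 28.94 tilt [ 0.009 -0.008 -1.   ] q [-1.634 -0.06   0.954  0.012  2.24  -0.561] F [ 0.  -1.   0.2] gap 44.2 gf 0.0
delta mm [148.   57.9  72.2]
```

drive_tool([
  [[33, -6, 18, 0], [66, -12, 36, 0], [99, -18, 54, 0], [132, -24, 72, 0], [165, -30, 90, 0]],
])

```text
t: 39.2
tcp_pos: [0.2218, -0.2443, 0.6308]
tool_rot: [0.968, 0.25, 0.003, 0.005]
force: [0.8, -1.6, 0.0]
finger_gap: 0.517
gripper_force: 0.0
```

drive_tool([
  [[33, -6, 18, 0], [66, -12, 36, 0], [99, -18, 54, 0], [132, -24, 72, 0], [165, -30, 90, 0]],
])

```text
t: 39.62
tcp_pos: [0.3523, -0.1388, 0.5412]
tool_rot: [0.968, 0.25, 0.003, 0.005]
force: [0.0, -1.0, -0.0]
finger_gap: 0.514
gripper_force: 0.0
```

drive_tool([
  [[33, -6, 18, 0], [62, -10, 40, 0], [83, -36, 60, 0], [104, -62, 80, 0], [125, -88, 100, 0]],
])

```text
t: 40.03
tcp_pos: [0.4192, -0.0023, 0.4401]
tool_rot: [0.968, 0.25, 0.003, 0.005]
force: [-0.1, -0.8, 0.9]
finger_gap: 0.516
gripper_force: 0.0
```

drive_tool([
  [[21, -26, 20, 0.05], [42, -52, 40, 0.1], [63, -78, 60, 0.15], [84, -104, 80, 0.2], [105, -132, 100, 0.23]],
])

```text
t: 40.45
tcp_pos: [0.4479, 0.1631, 0.3393]
tool_rot: [0.991, 0.136, 0.004, 0.005]
force: [0.6, -0.0, 0.6]
finger_gap: 0.512
gripper_force: 0.0
```

Run:
```python
from h import *
goto([.45,.20,.32],15.6)
```

```text
t 40.45 tcp [0.4479 0.1631 0.3393] yaw 15.66 tilt [ 0.009 -0.009 -1.   ] q [ 0.12   0.197  1.645 -0.01   1.292  1.421] F [ 0.6 -0.   0.6] gap 43.8 gf 0.0
delta mm [ 11.9 -35.2  19. ] ('turn', np.float64(0.001))
```

Run:
```python
from h import *
im,m=snap('wrist','w7')
hsv=cv2.cvtColor(im,cv2.COLOR_RGB2HSV)
k=((hsv[...,0]>100)&(hsv[...,0]<125)&(hsv[...,1]>110)&(hsv[...,2]>50)).astype('uint8')
g=proj(m,[[.538,.227,.096]])[0];print('pred',g)
n,l,s,c=cv2.connectedComponentsWithStats(k)
i=min(range(1,n),key=lambda i:np.hypot(*(c[i]-g))+1000*(s[i,4]<60));print(s[i],c[i])
V=hsv[...,2][l==i];print('V pct',np.percentile(V,[5,25,50,75,95]))
t,_=cv2.threshold(V.astype('uint8'),0,255,cv2.THRESH_OTSU);print(t)
for nm,mm in(('all',l==i),('bright',(l==i)&(hsv[...,2]>t))):
    ys,xs=np.nonzero(mm);b=cv2.boxPoints(cv2.minAreaRect(np.c_[xs,ys].astype(np.float32)));P=plane(m,b,.096)[:,:2];print(nm,len(xs),P.round(4).tolist(),P.mean(0))
    e=P[1]-P[0];f=P[2]-P[1];print([ (np.degrees(np.arctan2(v[1],v[0])).round(1),np.linalg.norm(v).round(4)) for v in(e,f)])
```

```text
pred [245.56842794  67.0063236 ]
[240  52  16  32 498] [247.31927711  67.67871486]
V pct [ 73.    98.   103.   106.   108.15]
90.0
all 498 [[0.5504, 0.2359], [0.5544, 0.2215], [0.5255, 0.2139], [0.5214, 0.2286]] [0.53794072 0.2249772 ]
[(np.float64(-74.5), np.float64(0.015)), (np.float64(-165.3), np.float64(0.0299))]
bright 397 [[0.5226, 0.2279], [0.5507, 0.235], [0.5542, 0.2224], [0.5262, 0.2151]] [0.53841482 0.2250981 ]
[(np.float64(14.1), np.float64(0.0289)), (np.float64(-74.5), np.float64(0.013))]
```

drive_tool([
  [[0, 0, 0, -0.125], [0, 0, 0, -0.25], [0, 0, 0, -0.375], [0, 0, 0, -0.5], [0, 0, 0, -0.625]],
])

```text
t: 40.92
tcp_pos: [0.4478, 0.1614, 0.3401]
tool_rot: [0.899, 0.438, 0.002, 0.006]
force: [-0.8, 0.3, -0.3]
finger_gap: 0.511
gripper_force: 0.0
```

drive_tool([
  [[0, 0, 0, -0.125], [0, 0, 0, -0.25], [0, 0, 0, -0.375], [0, 0, 0, -0.5], [0, 0, 0, -0.625]],
])

```text
t: 41.33
tcp_pos: [0.4478, 0.1612, 0.3402]
tool_rot: [0.721, 0.693, -0.0, 0.006]
force: [0.9, 0.5, 0.2]
finger_gap: 0.513
gripper_force: 0.0
```

drive_tool([
  [[0, 0, 0, -0.125], [0, 0, 0, -0.25], [0, 0, 0, -0.375], [0, 0, 0, -0.5], [0, 0, 0, -0.625]],
])

```text
t: 41.75
tcp_pos: [0.4478, 0.1612, 0.3402]
tool_rot: [0.473, 0.881, -0.002, 0.006]
force: [0.1, 0.2, -0.2]
finger_gap: 0.517
gripper_force: 0.0
```

drive_tool([
  [[0, 0, 0, -0.125], [0, 0, 0, -0.25], [0, 0, 0, -0.375], [0, 0, 0, -0.5], [0, 0, 0, -0.625]],
])

```text
t: 42.17
tcp_pos: [0.4478, 0.1613, 0.3402]
tool_rot: [0.179, 0.984, -0.004, 0.005]
force: [-0.1, -0.1, 1.0]
finger_gap: 0.516
gripper_force: 0.0
```

drive_tool([
  [[0, 0, 0, -0.125], [0, 0, 0, -0.25], [0, 0, 0, -0.375], [0, 0, 0, -0.5], [0, 0, 0, -0.625]],
])

```text
t: 42.58
tcp_pos: [0.4478, 0.1612, 0.3402]
tool_rot: [-0.132, 0.991, -0.005, 0.003]
force: [0.0, 0.1, 0.5]
finger_gap: 0.518
gripper_force: 0.0
```

Run:
```python
from h import *
goto([.538,.2255,.064],-164.8)
```

```text
t 42.58 tcp [0.4478 0.1612 0.3402] yaw -164.81 tilt [ 0.008 -0.009 -1.   ] q [ 0.116  0.195  1.644 -0.01   1.295 -1.717] F [0.  0.1 0.5] gap 44.3 gf 0.0
delta mm [-102.4   41.3  276.4] ('turn', np.float64(-0.0))
```

drive_tool([
  [[-30, 12, 20, 0], [-62, 25, 40, 0], [-92, 37, 60, 0], [-102, 41, 95, 0], [-102, 41, 130, 0]],
])

```text
t: 43.0
tcp_pos: [0.541, 0.2277, 0.21]
tool_rot: [-0.13, 0.992, -0.004, 0.007]
force: [-0.1, -0.6, -0.0]
finger_gap: 0.51
gripper_force: 0.0
```

drive_tool([
  [[0, 0, 35, 0], [0, 0, 70, 0], [0, 0, 105, 0], [0, 0, 130, 0], [0, 0, 146, 0]],
])

```text
t: 43.42
tcp_pos: [0.5367, 0.224, 0.0613]
tool_rot: [-0.129, 0.992, -0.005, 0.001]
force: [-0.1, 0.2, -0.8]
finger_gap: 0.516
gripper_force: 0.0
```

drive_tool([
  [[0, 0, 0, 0]],
])

```text
t: 43.5
tcp_pos: [0.5358, 0.2238, 0.0607]
tool_rot: [-0.129, 0.992, -0.005, -0.001]
force: [0.6, 0.5, 0.5]
finger_gap: 0.516
gripper_force: 0.0
```

Run:
```python
from h import *
goto([.538,.2255,.064],-164.8)
```

```text
t 43.5 tcp [0.5358 0.2238 0.0607] yaw -165.18 tilt [ 0.    -0.011 -1.   ] q [ 0.209  0.711  1.67  -0.015  0.763 -1.61 ] F [0.6 0.5 0.5] gap 44.1 gf 0.0
delta mm [-2.6  1.  -3.3] ('turn', np.float64(-0.007))
```

Adequate; close, lift and check.

drive_tool([
  [[-1, 1, -1, 0], [-1, 1, -1, 0], [-1, 1, -1, 0], [-1, 1, -1, 0], [-1, 1, -1, 0]],
], jaw=0, force=45)

```text
t: 43.92
tcp_pos: [0.5407, 0.2264, 0.0674]
tool_rot: [-0.129, 0.992, -0.005, 0.006]
force: [-0.3, 0.4, 3.6]
finger_gap: 0.175
gripper_force: 46.6
```

drive_tool([
  [[0, 0, -6, 0], [0, 0, -14, 0], [0, 0, -24, 0], [0, 0, -30, 0]],
])

```text
t: 44.25
tcp_pos: [0.5396, 0.2265, 0.0973]
tool_rot: [-0.129, 0.992, -0.005, 0.005]
force: [0.2, 0.1, -2.4]
finger_gap: 0.18
gripper_force: 45.9
```

Run:
```python
from h import *
a=np.radians(-14.5);b=np.array([.5455,-.260]);f=b-.04*np.array([np.cos(a),np.sin(a)]);print(f)
goto([*f,.2],-194.5)
```

```text
[ 0.50677409 -0.2499848 ]
t 44.25 tcp [0.5396 0.2265 0.0973] yaw -165.17 tilt [ 0.01  -0.008 -1.   ] q [ 0.212  0.654  1.649 -0.014  0.83  -1.608] F [ 0.2  0.1 -2.4] gap 15.4 gf 45.88844954967499
delta mm [ 152.9 -453.3  -99. ] ('turn', np.float64(0.512))
```

drive_tool([
  [[20, 0, -3, 0], [48, 0, -8, 0], [78, 0, -14, 0], [106, 0, -30, 0], [125, 0, -60, 0]],
])

```text
t: 44.67
tcp_pos: [0.4121, 0.1937, 0.1535]
tool_rot: [-0.129, 0.992, -0.005, -0.001]
force: [-0.2, -1.1, -2.1]
finger_gap: 0.174
gripper_force: 45.7
```

drive_tool([
  [[5, -32, -15, 0], [10, -68, -28, 0], [15, -106, -38, 0], [20, -145, -39, 0], [24, -184, -39, 0]],
])

```text
t: 45.08
tcp_pos: [0.4418, 0.0097, 0.1976]
tool_rot: [-0.13, 0.992, -0.006, 0.006]
force: [0.8, -0.9, -2.5]
finger_gap: 0.179
gripper_force: 45.9
```

drive_tool([
  [[1, -38, 0, 0], [2, -76, 0, 0], [3, -114, 0, 0], [4, -150, 0, 0], [4, -186, 0, 0]],
])

```text
t: 45.5
tcp_pos: [0.485, -0.1715, 0.1986]
tool_rot: [-0.129, 0.992, -0.005, 0.004]
force: [0.4, 0.9, -1.6]
finger_gap: 0.179
gripper_force: 45.9
```

drive_tool([
  [[0, -25, 0, 0.1], [0, -50, 0, 0.2], [0, -73, 0, 0.31], [0, -83, 0, 0.41], [0, -83, 0, 0.51]],
])

```text
t: 45.92
tcp_pos: [0.5074, -0.2532, 0.1995]
tool_rot: [0.129, 0.992, -0.005, 0.007]
force: [0.2, 0.0, -2.8]
finger_gap: 0.176
gripper_force: 45.8
```

Run:
```python
from h import *
im,m=snap('top','top3')
goto([.5068,-.25,.05],165.5)
hsv=cv2.cvtColor(im,cv2.COLOR_RGB2HSV)
k=((hsv[...,0]>100)&(hsv[...,0]<125)&(hsv[...,1]>110)&(hsv[...,2]>50)).astype('uint8')
n,l,s,c=cv2.connectedComponentsWithStats(k)
print([(s[i].tolist(),c[i].round(1).tolist()) for i in range(1,n) if s[i,4]>8])
im,m=snap('wrist','w8')
hsv=cv2.cvtColor(im,cv2.COLOR_RGB2HSV)
for col,(lo,hi) in dict(blue=(100,125),yel=(20,32),green=(45,80)).items():
    k=((hsv[...,0]>lo)&(hsv[...,0]<hi)&(hsv[...,1]>110)&(hsv[...,2]>40)).astype('uint8')
    n,l,s,c=cv2.connectedComponentsWithStats(k)
    for i in range(1,n):
        if s[i,4]>40: print(col,s[i].tolist(),c[i].round(1).tolist(),plane(m,[c[i]],.017)[0].round(4),plane(m,[c[i]],.04)[0].round(4))
```

```text
t 45.97 tcp [ 0.5067 -0.2516  0.1992] yaw 165.04 tilt [ 0.01 -0.01 -1.  ] q [-0.658  0.483  1.627 -0.002  1.018 -1.966] F [-0.6  0.5 -2.6] gap 15.0 gf 45.83064258098602
delta mm [  2.1   2.6 149.2] ('turn', np.float64(-0.008))
[([291, 120, 25, 4, 41], [301.3, 121.0]), ([429, 184, 12, 10, 96], [434.8, 188.5]), ([320, 186, 5, 2, 9], [321.8, 186.6]), ([312, 239, 15, 8, 75], [319.0, 242.8])]
blue [253, 119, 69, 22, 1473] [287.0, 129.6] [ 0.4654 -0.2391  0.017 ] [ 0.4632 -0.2385  0.04  ]
blue [262, 226, 45, 110, 4541] [284.5, 281.2] [ 0.6104 -0.2799  0.017 ] [ 0.5978 -0.2764  0.04  ]
yel [347, 119, 70, 22, 1484] [380.9, 129.3] [ 0.4861 -0.1585  0.017 ] [ 0.4824 -0.1637  0.04  ]
yel [372, 163, 31, 47, 1222] [387.1, 185.6] [ 0.5383 -0.1623  0.017 ] [ 0.5309 -0.1672  0.04  ]
yel [348, 291, 60, 12, 656] [376.9, 296.1] [ 0.6515 -0.1925  0.017 ] [ 0.6361 -0.1952  0.04  ]
green [159, 120, 68, 22, 1415] [192.7, 130.7] [ 0.4445 -0.3203  0.017 ] [ 0.4438 -0.3139  0.04  ]
green [170, 292, 53, 11, 550] [195.3, 296.9] [ 0.6051 -0.3737  0.017 ] [ 0.5929 -0.3636  0.04  ]
```

Run:
```python
from h import *
m=vision.camera_model('wrist');im=np.load('pics/w8.npy')
s=manip.sense();p=np.array(s['tcp_pos']);a=np.radians(-14.7);ex=np.array([np.cos(a),np.sin(a),0]);ey=np.array([-np.sin(a),np.cos(a),0])
u=p[2]-.0174
for d in(-.006,-.003,0,.003):
    f=np.array([p[0],p[1],0])+d*ex
    pt=lambda x,y,z:f+x*ex+y*ey+np.array([0,0,u+z])
    print(d,'finfront bot/top',proj(m,[pt(-.016,0,.008),pt(-.016,0,.046)]).round(1).tolist(),'plate front edge top',proj(m,[pt(-.02,-.025,.008),pt(-.02,.025,.008)]).round(1).tolist())
g=cv2.cvtColor(im,cv2.COLOR_RGB2GRAY).astype(int)
for c in(240,250,318,330): print(c,[(r,g[r,c]) for r in range(190,245,3)])
```

```text
-0.006 finfront bot/top [[284.1, 217.6], [283.4, 254.5]] plate front edge top [[227.4, 208.5], [341.0, 209.4]]
-0.003 finfront bot/top [[284.0, 223.9], [283.3, 262.4]] plate front edge top [[227.6, 215.0], [340.6, 215.9]]
0 finfront bot/top [[284.0, 230.2], [283.3, 270.2]] plate front edge top [[227.9, 221.4], [340.3, 222.2]]
0.003 finfront bot/top [[284.0, 236.4], [283.2, 277.9]] plate front edge top [[228.2, 227.7], [339.9, 228.5]]
240 [(190, np.int64(209)), (193, np.int64(208)), (196, np.int64(208)), (199, np.int64(209)), (202, np.int64(210)), (205, np.int64(209)), (208, np.int64(207)), (211, np.int64(70)), (214, np.int64(76)), (217, np.int64(176)), (220, np.int64(177)), (223, np.int64(177)), (226, np.int64(178)), (229, np.int64(176)), (232, np.int64(177)), (235, np.int64(176)), (238, np.int64(177)), (241, np.int64(176)), (244, np.int64(177))]
250 [(190, np.int64(27)), (193, np.int64(26)), (196, np.int64(27)), (199, np.int64(27)), (202, np.int64(28)), (205, np.int64(28)), (208, np.int64(28)), (211, np.int64(70)), (214, np.int64(79)), (217, np.int64(177)), (220, np.int64(178)), (22
[... 307 characters left out ...]
8, np.int64(18)), (211, np.int64(71)), (214, np.int64(83)), (217, np.int64(178)), (220, np.int64(182)), (223, np.int64(180)), (226, np.int64(180)), (229, np.int64(179)), (232, np.int64(179)), (235, np.int64(179)), (238, np.int64(179)), (241, np.int64(179)), (244, np.int64(179))]
330 [(190, np.int64(203)), (193, np.int64(203)), (196, np.int64(203)), (199, np.int64(203)), (202, np.int64(204)), (205, np.int64(203)), (208, np.int64(203)), (211, np.int64(73)), (214, np.int64(82)), (217, np.int64(170)), (220, np.int64(171)), (223, np.int64(171)), (226, np.int64(170)), (229, np.int64(170)), (232, np.int64(170)), (235, np.int64(170)), (238, np.int64(169)), (241, np.int64(170)), (244, np.int64(170))]
```

drive_tool([
  [[0, 1, 30, -0.006], [-1, 2, 65, -0.006], [-1, 3, 100, -0.006], [-1, 3, 125, -0.006], [-1, 3, 140, -0.006]],
])

```text
t: 46.43
tcp_pos: [0.5077, -0.2464, 0.0561]
tool_rot: [0.12, 0.993, -0.002, 0.003]
force: [-0.7, 0.2, -1.8]
finger_gap: 0.181
gripper_force: 45.7
```

drive_tool([
  [[0, 0, 5, 0], [0, 0, 5, 0], [0, 0, 5, 0]],
])

```text
t: 46.68
tcp_pos: [0.51, -0.2484, 0.0544]
tool_rot: [0.122, 0.993, -0.004, 0.006]
force: [0.3, 0.5, -2.3]
finger_gap: 0.179
gripper_force: 45.7
```

Run:
```python
from h import *
goto([.5097,-.2508,.034],165.5)
im,m=snap('wrist','w9')
hsv=cv2.cvtColor(im,cv2.COLOR_RGB2HSV)
k=((hsv[...,0]>100)&(hsv[...,0]<125)&(hsv[...,1]>110)&(hsv[...,2]>40)).astype('uint8')
n,l,s,c=cv2.connectedComponentsWithStats(k)
for i in range(1,n):
    if s[i,4]>40: print(s[i].tolist(),c[i].round(1).tolist(),plane(m,[c[i]],.017)[0].round(4))
g=cv2.cvtColor(im,cv2.COLOR_RGB2GRAY).astype(int)
for r in(222,230): print(r,[(x,int(g[r,x])) for x in list(range(190,250,3))+list(range(320,380,3))])
print([(r,int(g[r,245])) for r in range(100,240,4)])
```

```text
t 46.68 tcp [ 0.51   -0.2484  0.0544] yaw 166.04 tilt [ 0.01  -0.009 -1.   ] q [-0.65   0.706  1.72  -0.002  0.702 -1.975] F [ 0.3  0.5 -2.3] gap 15.2 gf 45.723416805267334
delta mm [-0.1 -2.2 20.4] ('turn', np.float64(0.009))
[220, 135, 122, 39, 4554] [280.3, 153.9] [ 0.4652 -0.2394  0.017 ]
[262, 226, 45, 110, 4565] [284.5, 281.4] [ 0.535  -0.2544  0.017 ]
222 [(190, 227), (193, 227), (196, 227), (199, 227), (202, 227), (205, 227), (208, 87), (211, 85), (214, 29), (217, 29), (220, 198), (223, 203), (226, 205), (229, 203), (232, 199), (235, 198), (238, 201), (241, 203), (244, 204), (247, 206), (320, 203), (323, 205), (326, 204), (329, 198), (332, 196), (335, 199), (338, 201), (341, 199), (344, 197), (347, 198), (350, 194), (353, 194), (356, 220), (359, 220), (362, 219), (365, 219), (368, 220), (371, 219), (374, 219), (377, 188)]
230 [(190, 229), (193, 229), (196, 229), (199, 229), (202, 229), (205, 228), (208, 86), (211, 87), (214, 28), (217, 28), (220, 198), (223, 201), (226, 204), (229, 203), (232, 198), (235, 197), (238, 200), (241, 201), (244, 203), (247, 205), (320, 203), (323, 206), (326, 203), (329, 196), (332, 195), (335, 199), (338, 200), (341, 200), (344, 198), (347, 198), (350, 174), (353, 222), (356, 223), (359, 222), (362, 222), (365, 222), (368, 221), (371, 221), (374, 221), (377, 51)]
[(100, 206), (104, 203), (108, 204), (112, 208), (116, 206), (120, 207), (124, 208), (128, 204), (132, 75), (136, 69), (140, 84), (144, 84), (148, 83), (152, 83), (156, 83), (160, 83), (164, 83), (168, 81), (172, 36), (176, 99), (180, 223), (184, 231), (188, 231), (192, 89), (196, 31), (200, 31), (204, 31), (208, 29), (212, 82), (216, 183), (220, 204), (224, 204), (228, 204), (232, 204), (236, 204)]
```

drive_tool([
  [[0, -2, 0, 0.01], [0, -2, 3, 0.01], [0, -2, 8, 0.01], [0, -2, 13, 0.01], [0, -2, 13, 0.01]],
])

```text
t: 47.15
tcp_pos: [0.5085, -0.2501, 0.0398]
tool_rot: [0.127, 0.992, -0.003, 0.004]
force: [-0.4, -0.2, -1.7]
finger_gap: 0.178
gripper_force: 45.8
```

Run:
```python
from h import *
goto([.5097,-.2508,.034],165.5)
im,m=snap('wrist','w10')
g=cv2.cvtColor(im,cv2.COLOR_RGB2GRAY).astype(int)
for r in(222,232): print(r,[(x,int(g[r,x])) for x in list(range(190,235,3))+list(range(335,380,3))])
print([(r,int(g[r,245])) for r in range(150,230,4)])
```

```text
t 47.15 tcp [ 0.5085 -0.2501  0.0398] yaw 165.38 tilt [ 0.008 -0.008 -1.   ] q [-0.654  0.731  1.724 -0.002  0.675 -1.968] F [-0.4 -0.2 -1.7] gap 15.2 gf 45.80100059509277
delta mm [-1.3 -0.4  5.8] ('turn', np.float64(-0.002))
222 [(190, 223), (193, 222), (196, 222), (199, 222), (202, 184), (205, 82), (208, 84), (211, 28), (214, 28), (217, 29), (220, 193), (223, 197), (226, 199), (229, 198), (232, 193), (335, 194), (338, 195), (341, 193), (344, 191), (347, 191), (350, 188), (353, 18), (356, 27), (359, 105), (362, 107), (365, 214), (368, 213), (371, 214), (374, 213), (377, 213)]
232 [(190, 222), (193, 222), (196, 222), (199, 222), (202, 222), (205, 84), (208, 83), (211, 36), (214, 27), (217, 26), (220, 190), (223, 195), (226, 198), (229, 197), (232, 193), (335, 194), (338, 195), (341, 194), (344, 192), (347, 192), (350, 161), (353, 17), (356, 47), (359, 105), (362, 129), (365, 214), (368, 214), (371, 213), (374, 213), (377, 212)]
[(150, 81), (154, 81), (158, 80), (162, 79), (166, 80), (170, 79), (174, 80), (178, 79), (182, 45), (186, 96), (190, 183), (194, 226), (198, 227), (202, 226), (206, 29), (210, 69), (214, 92), (218, 199), (222, 199), (226, 199)]
```

drive_tool([
  [[-1, 0, 2, 0], [-2, 0, 4, 0], [-2, 0, 5, 0], [-2, 0, 6, 0], [-2, 0, 6, 0]],
])

```text
t: 47.62
tcp_pos: [0.511, -0.2509, 0.0345]
tool_rot: [0.127, 0.992, -0.004, 0.005]
force: [-0.3, 0.6, -1.6]
finger_gap: 0.177
gripper_force: 45.8
```

drive_tool([
  [[0, 0, 1, 0], [0, 0, 1, 0]],
])

```text
t: 47.78
tcp_pos: [0.511, -0.2509, 0.0336]
tool_rot: [0.127, 0.992, -0.004, 0.005]
force: [-0.3, 0.0, -2.2]
finger_gap: 0.182
gripper_force: 45.8
```

Run:
```python
from h import *
goto([.5097,-.2508,.034],165.5)
```

```text
t 47.78 tcp [ 0.511  -0.2509  0.0336] yaw 165.38 tilt [ 0.009 -0.009 -1.   ] q [-0.652  0.744  1.72  -0.002  0.665 -1.966] F [-0.3  0.  -2.2] gap 15.5 gf 45.800068974494934
delta mm [ 1.3 -0.2 -0.4] ('turn', np.float64(-0.002))
```

No contact yet, so I'll continue in small steps.

drive_tool([
  [[0, 0, 1, 0], [0, 0, 1, 0]],
])

```text
t: 47.95
tcp_pos: [0.5111, -0.2511, 0.0333]
tool_rot: [0.127, 0.992, -0.004, 0.005]
force: [-0.5, 0.5, 2.7]
finger_gap: 0.183
gripper_force: 46.4
```

drive_tool([
  [[0, 0, 1, 0], [0, 0, 1, 0]],
])

```text
t: 48.12
tcp_pos: [0.5111, -0.2511, 0.0333]
tool_rot: [0.127, 0.992, -0.004, 0.005]
force: [-3.1, 1.4, 8.9]
finger_gap: 0.181
gripper_force: 47.4
```

drive_tool([
  [[0, 0, -1, 0], [0, 0, -1, 0], [0, 0, -1, 0], [0, 0, -1, 0]],
], jaw=34)

```text
t: 48.45
tcp_pos: [0.5113, -0.2511, 0.0326]
tool_rot: [0.127, 0.992, -0.004, 0.005]
force: [-0.3, -0.2, -0.4]
finger_gap: 0.401
gripper_force: 0.0
```

drive_tool([
  [[0, 0, -15, 0], [0, 0, -45, 0], [0, 0, -85, 0], [0, 0, -125, 0], [0, 0, -160, 0]],
])

```text
t: 48.87
tcp_pos: [0.5097, -0.2497, 0.1946]
tool_rot: [0.127, 0.992, -0.004, 0.005]
force: [0.7, -1.1, 0.4]
finger_gap: 0.396
gripper_force: 0.0
```

Run:
```python
from h import *
goto([.5097,-.2508,.034],165.5)
im,m=snap('wrist','w11')
hsv=cv2.cvtColor(im,cv2.COLOR_RGB2HSV)
k=((hsv[...,0]>100)&(hsv[...,0]<125)&(hsv[...,1]>110)&(hsv[...,2]>40)).astype('uint8')
n,l,s,c=cv2.connectedComponentsWithStats(k)
for i in range(1,n):
    if s[i,4]>40:
        print(s[i].tolist(),c[i].round(1).tolist(),plane(m,[c[i]],.055)[0].round(4))
o=((hsv[...,0]<16)&(hsv[...,1]>120)&(hsv[...,2]>80)).astype('uint8')
n,l,s,c=cv2.connectedComponentsWithStats(o)
for i in range(1,n):
    if s[i,4]>150:
        ys,xs=np.nonzero(l==i);b=cv2.boxPoints(cv2.minAreaRect(np.c_[xs,ys].astype(np.float32)));print('or',s[i].tolist(),plane(m,b,.026)[:,:2].round(4).tolist())
# expected fin & plate corners if seated
a=np.radians(-14.5);ex=np.array([np.cos(a),np.sin(a),0]);ey=np.array([-np.sin(a),np.cos(a),0]);C=np.array([.5455,-.26,.024])
print('plate pred',proj(m,[C+x*ex+y*ey for x,y in((-.06,-.03),(-.06,.03),(.06,.03),(.06,-.03))]).round(0).tolist())
```

```text
t 48.87 tcp [ 0.5097 -0.2497  0.1946] yaw 165.38 tilt [ 0.01  -0.009 -1.   ] q [-0.652  0.492  1.626 -0.002  1.01  -1.966] F [ 0.7 -1.1  0.4] gap 33.8 gf 0.0
delta mm [ 1.600e+00 -1.000e-01  1.606e+02] ('turn', np.float64(-0.002))
[250, 117, 69, 22, 1518] [284.0, 127.5] [ 0.462  -0.2381  0.055 ]
[275, 162, 20, 46, 895] [284.5, 184.8] [ 0.5059 -0.2491  0.055 ]
[253, 292, 64, 12, 757] [284.4, 297.5] [ 0.606  -0.2751  0.055 ]
[399, 398, 22, 22, 278] [409.6, 408.6] [ 0.7659 -0.1841  0.055 ]
or [271, 203, 28, 72, 1857] [[0.5263, -0.2671], [0.5323, -0.2436], [0.6016, -0.2607], [0.5952, -0.2858]]
plate pred [[249.0, 155.0], [318.0, 155.0], [315.0, 278.0], [253.0, 278.0]]
```

The fin at column 284.5 lines up with its front label (284.0) and rear tab (284.4), and the carrier settled at floor height. The gripper is clear, so I'm handing in.

```bash
python3 -c "
from h import *
print(manip.sign_off())"
```

```text
the job is handed in; nothing more can be done
None
```

I switched the lamp off at the red knob, which sprang back to rest, then set the blue carrier down in its blue-labelled bay and released it at about 48 s. A few joint readings went up to 0.005 rad past the listed ranges while I was tilting the tool.

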